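# Drag a sealed plate home in its dock and bolt it

## Robot

A 6-joint arm with a two-finger parallel gripper is mounted at the origin on a cart in front of the work surface, level with it; the furniture and walls round the work are solid. World frame = base frame: x ahead of the robot, y to its left, z up, the work surface at z = 0. Lengths are in m, angles in rad, forces in N, time in s.
With the tool pointing down it reaches from about 0.4 to 0.825 m from the base axis. Payload 7 kg.
Tool frame: the origin (TCP) lies midway between the tips of the shut fingers; the grasp point (between the pads) lies 19 mm behind it (manip.hold_point_z is the distance from the TCP to the grasp point, in m); y points along the fingers, z is the direction in which the jaws open and shut, and the axes are right-handed (so a half turn about y gives the same grasp; the last joint's range is limited). The gripper opens to 88 mm and grips with 3 to 60 N. Pads are 19 mm wide; open, the fingers measure 130 mm over their backs; the gripper's body (78 mm by 193 mm) begins 47 mm behind the grasp point.
Start: joints at [-0.851, 0.359, 0.012, 0, -1.224, -0.288], TCP at [0.282, -0.613, 0.193] pointing down, gripper open.
Joint ranges: [-3.07, 3.07], [-1.43, 2.12], [-1.02, 1.25], [-3.03, 1.67], [-3.05, -0], [-3.03, 3.03]. Speed limits (rad/s): [2.39, 2.39, 3.01, 3.14, 3.14, 3.14].

## Interface

Orientations are given as a rotation vector (axis times angle).
In Python, from bench import manip gives the robot as it stands.
- The arm moves only by the tool play_rows, never from a script. Its argument "targets" is a list of rows, each a list of 3 entries, a list of its own where there are three numbers: the gripper command: -1 is fully open, 1 is shut, values between are in proportion, then the shift along the tool's x, y, z in m, then the turn, a rotation vector about the tool's x, y, z in degrees. In form: [[jaw, [tx, ty, tz], [wx, wy, wz]], ...]. A call has 1 to 12 rows; each row is the pose to reach, as a shift and turn from the pose commanded when the call began, along the tool's axes at that moment; what a row does not reach only later rows make up. A row lasts 1/12 s, in which the tool goes at most 41.7 mm and 7.16 degrees, less where a joint would pass 70% of its speed; a pose out of reach is approached as far as the arm can. A call with a gripper value outside its range is refused whole. The fingers move at their own pace and stop on an object; "squeeze" is the grip in N (left out, the last holds). Time passes only in rows, so rows that repeat a pose let the fingers close. It gives the time, the measured TCP pose, the force and the opening at its end, in the units of the state.
- manip.get_state(): the state, without advancing time (a new reading comes with each control period).
- manip.capture(name): name is "scene" or "top" or "wrist"; returns a dict with "img" (384x512x3 uint8, red, green, blue), "mtx" (3x3 intrinsics, pixels), "k1" (the pictures are not rectified: a ray, as slopes to the right and down, at radius r is drawn at 1 + k1 r^2 times it, then the intrinsics apply), "extrinsics" (4x4, takes a point from camera to world coordinates); the wrist camera has in their place "tool_from_camera" (4x4, takes a point from camera to tool coordinates, whose origin is the TCP and whose axes are the tool frame's). Camera axes: x right, y down, z forward; pixel columns grow to the right and rows downward; lengths in m; the calibration is good to about 2 mm. A picture is of the moment at which its call begins: read the wrist's pose just before it. There is no depth.
- manip.finish_job(): hands the job in, once; it reports no verdict.
The state is a dict: "time_s": time; "joints": joint angles; "joint_vel": joint speeds; "tau": joint torques, N m; "position": TCP position; "tool_rot": TCP orientation; "force": force on the tool from outside, world axes, zero at the start; "torque": the same for the moment, N m; "width": opening from 0.0 (shut) to 1.0 (fully open).
Only numpy, scipy, OpenCV 4.12 (cv2) and the standard library are available. Lean on these libraries where they do the work, as an engineer would, in place of code of your own. Each camera call takes 0.05 s, during which the arm holds its last target.

## Task

The sealed multiwell plate has stopped part-way under the hood of its loading dock. Press down on its top and drag it back out towards the front of the dock until it is fully home against the two end stops, then slide the cross bolt fully in behind it and let go. Lower onto it slowly: never load the plate with more than 25 N, and leave the scissors, the pen and the marker where they lie.

Things in the scene. Friction and masses are not known exactly. Their poses are not given: they have to be found in the camera images.
- dock: Fixed grey metal plate dock, 300 x 124 mm plus a bolt bracket on its right (-y). Origin: centre of underside, on the table; +x to its back (hood) end, +y left, z up. Its slick floor (z = 10 mm) is a channel along x, 88 mm wide, between rails with tops at z = 34 mm
- stop_face (a point): Middle between the two round end stops (30 mm high) at the dock's front: the faces that the plate meets lie here, at x = -130 mm in the dock's frame; this point is on the channel floor
- hood_mouth (a point): Middle of the front edge of the white hood's roof, on top, at x = 35, z = 42 mm in the dock's frame. The hood covers the channel from here to the back (x = 150 mm); screw heads reach z = 44 mm. The plate passes under it; forward of it the channel is open above
- shoe_nose (a point): Nose of a white rounded sprung shoe in the right rail, at x = -88 mm in the dock's frame. From about x = -80 mm on, the plate's front edge must force its way past it (up to about 10 N of drag, then about 4 N); it presses the plate against the left rail
- plate: Loose white multiwell plate, 127.8 (x) x 85.5 mm, 0.3 kg, in the channel, rear end under the hood; it cannot be gripped. Origin: centre of underside, axes as the dock's. On top a flat grippy grey cap mat (121 x 79 mm) whose top stands 15 to 24 mm above the origin, unmeasured; it yields 1 mm per 12 N. Home: origin at x = -66 mm in the dock's frame; starts 60 to 95 mm short. Pressing with 18 N drags it
- bolt (a joint): Steel cross bolt (12 x 12 mm bar) in the right rail; slides along the dock's +y: 0 = drawn out, 0.035 m = fully in (end of travel). Stays where left; takes 2 to 3 N to move. Its front face is 3 mm behind the rear edge of a home plate, so it enters only when the plate is within 3 mm of home
- bolt_knob (a point): Centre of the bolt's upright black knob: 16 mm across, 29 mm high (top 14.5 mm above this point). At x = 7.5, y = -101 (drawn out), z = 57 mm in the dock's frame; moves with the bolt. Nothing beside it is higher than z = 34 mm, but for the hood, 27 mm behind it
- scissors: Bystander: red-handled scissors lying flat, 199 x 87 x 9 mm; origin: centre of underside
- pen: Bystander: thin dark pen lying down, 145 mm long, 9 mm thick; origin: centre of underside
- marker: Bystander: marker pen lying down, white with a red cap, 135 mm long, 16 mm thick; origin: centre of underside

How it is judged:
By the outcome, as a careful person would: the job done as asked, in the order asked, and still so for the second after the job is handed in, with the robot touching nothing.
It also fails if it takes over 61 s, if anything falls off the work surface, if the arm or the gripper's body presses on something with over 40 N, if the wrist force passes 120 N, or if a joint passes its speed limit or range.

## Working session

There is one attempt and no reset: what is moved stays moved. The work goes in short steps, Python scripts to look and compute and a tool call to move; the robot and the scene stay as the last step left them, time stands still between calls to the robot, and variables do not carry over. Pictures are saved under pics/ and viewed, and the job is handed in when it is done.

Besides the shell and the picture viewer there is one more tool, called after "Emit:" as name([rows], argument=value, ...), one row to a line, values as JSON. play_rows: Moves the arm, as the interface text tells. Its arguments: {"type":"object","properties":{"targets":{"type":"array","items":{"type":"array"}},"squeeze":{"type":"number"}},"required":["targets"]}

```bash
mkdir -p pics; ls; python3 - <<'E'
from bench import manip
import cv2, numpy as np
s=manip.get_state(); print(s)
for n in ["scene","top","wrist"]:
    c=manip.capture(n); cv2.imwrite(f"pics/a_{n}.png",c["img"][:,:,::-1])
    np.savez(f"a_{n}.npz",**c)
    print(n,c["mtx"],c["k1"],c.get("extrinsics",c.get("tool_from_camera")))
E
```

```text
pics
{'time_s': 0.0, 'joints': array([-8.50895752e-01,  3.59370458e-01,  1.10692103e-02, -3.85078882e-04,
       -1.22407853e+00, -2.88069834e-01]), 'joint_vel': array([-0.00044053, -0.00020949,  0.00097686,  0.00028648,  0.00131917,
       -0.00124243]), 'tau': array([ 2.57802158e-04, -5.82718098e+01,  2.93056977e+01,  6.99683100e+00,
        6.87731575e-03, -1.87558030e-04]), 'position': array([ 0.28225245, -0.6125626 ,  0.19253156]), 'tool_rot': array([-1.54258277, -0.33815231,  0.33885979]), 'force': array([-0.04266739,  0.47534706,  0.29250516]), 'torque': array([ 0.00311257, -0.02850118,  0.06516467]), 'width': 0.9985758070476622}
scene [[429.38844272   0.         257.26878566]
 [  0.         429.38844272 193.72428257]
 [  0.           0.           1.        ]] -0.12153099679098646 [[-0.89974764 -0.28894371  0.32705615  0.09428158]
 [-0.43616576  0.62048015 -0.65173907  0.90342283]
 [-0.01461594 -0.72905138 -0.6843029   1.00942762]
 [ 0.          0.          0.          1.        ]]
top [[452.38315618   0.         251.97356326]
 [  0.         452.38315618 193.72203058]
 [  0.           0.           1.        ]] -0.047117200953324036 [[-0.008626   -0.99212332  0.1249676   0.40371143]
 [-0.99974916  0.01113969  0.01942989 -0.03953011]
 [-0.02066895 -0.12476866 -0.99197055  1.15942096]
 [ 0.          0.          0.          1.        ]]
wrist [[283.58090361   0.         256.39055518]
 [  0.         283.58090361 193.47839051]
 [  0.           0.           1.        ]] 0.01110768732547828 [[ 1.47204096e-03  9.59116819e-01  2.83006645e-01 -7.68875679e-02]
 [ 1.75139445e-04 -2.83007195e-01  9.59117770e-01 -1.91422362e-01]
 [ 9.99998901e-01 -1.36229501e-03 -5.84577369e-04 -9.18249369e-04]
 [ 0.00000000e+00  0.00000000e+00  0.00000000e+00  1.00000000e+00]]
```

View pics/a_scene.png

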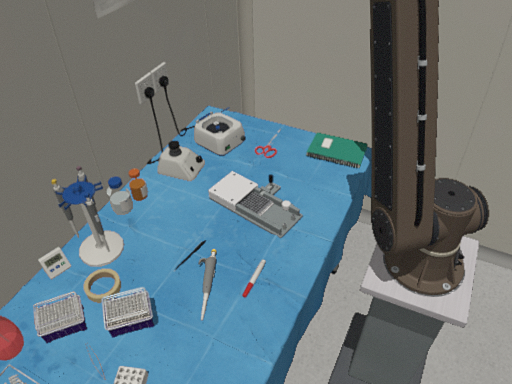

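View pics/a_top.png

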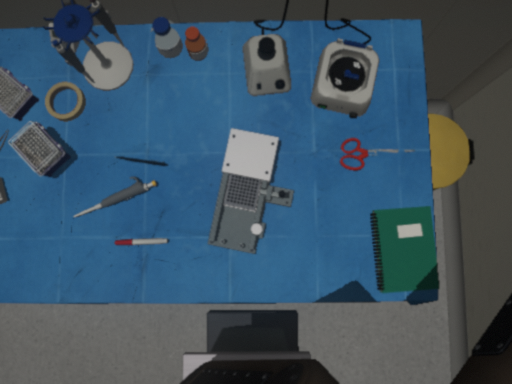

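View pics/a_wrist.png

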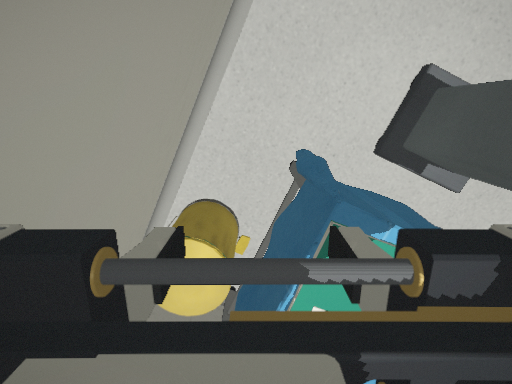

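The top view shows the dock near (245,190): the hood is at rows 130-180, the stops at about (223,240) and (250,247), the shoe at (257,229) and the knob at about (283,195). I'll enlarge it.

```bash
python3 - <<'E'
import cv2
i=cv2.imread("pics/a_top.png")[115:265,185:315]
cv2.imwrite("pics/b_top.png",cv2.resize(i,None,fx=4,fy=4,interpolation=cv2.INTER_CUBIC))
i=cv2.imread("pics/a_scene.png")[155:250,195:315]
cv2.imwrite("pics/b_scene.png",cv2.resize(i,None,fx=6,fy=6,interpolation=cv2.INTER_CUBIC))
E
```

```text
(no output)
```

View pics/b_top.png

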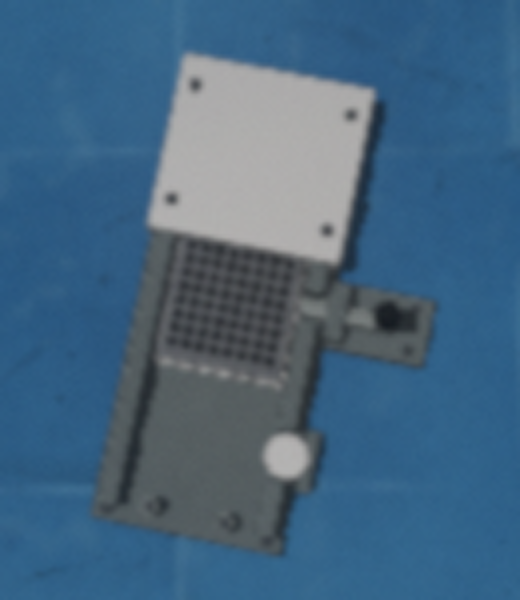

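View pics/b_scene.png

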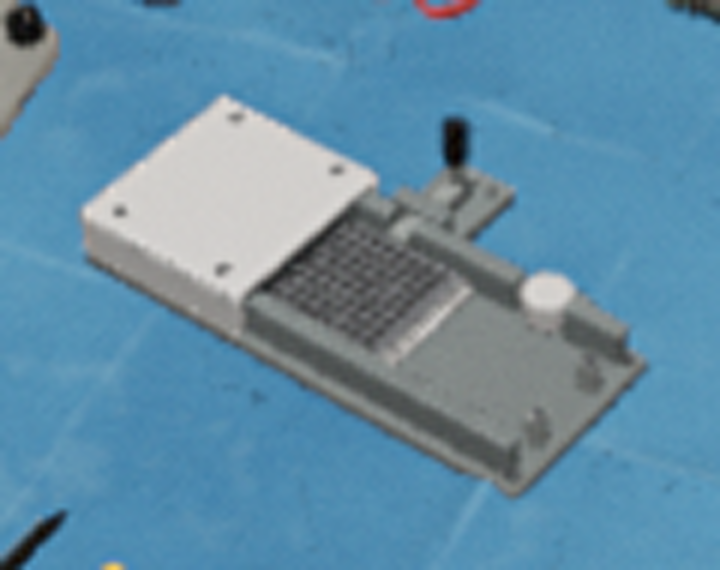

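```bash
cat > h.py <<'E'
import numpy as np, cv2
def ray(c,E,px):
    px=np.atleast_2d(np.float64(px)); K=c["mtx"]
    d=np.c_[(px[:,0]-K[0,2])/K[0,0],(px[:,1]-K[1,2])/K[1,1]]
    k=float(c["k1"]); u=d.copy()
    for _ in range(20): u=d/(1+k*(u**2).sum(1,keepdims=True))
    v=np.c_[u,np.ones(len(u))]@E[:3,:3].T
    return E[:3,3],v
def onz(c,E,px,z):
    o,v=ray(c,E,px); return o+v*((z-o[2])/v[:,2:3])
def proj(c,E,P):
    P=(np.atleast_2d(P)-E[:3,3])@E[:3,:3]; u=P[:,:2]/P[:,2:3]
    u=u*(1+float(c["k1"])*(u**2).sum(1,keepdims=True)); K=c["mtx"]
    return u@K[:2,:2].T+K[:2,2]
def tri(l):
    A=0;b=0
    for o,v in l:
        v=v[0]/np.linalg.norm(v); M=np.eye(3)-np.outer(v,v); A=A+M; b=b+M@o
    return np.linalg.solve(A,b)
E
python3 - <<'E'
from h import *
t=dict(np.load("a_top.npz")); s=dict(np.load("a_scene.npz"))
def w(c,roi):
    im=c["img"]; x0,x1,y0,y1=roi
    m=np.zeros(im.shape[:2],np.uint8); hsv=cv2.cvtColor(im,cv2.COLOR_RGB2HSV)
    m[y0:y1,x0:x1]=((hsv[...,1]<50)&(hsv[...,2]>135))[y0:y1,x0:x1]*255
    cs,_=cv2.findContours(m,cv2.RETR_EXTERNAL,cv2.CHAIN_APPROX_NONE)
    return sorted(cs,key=cv2.contourArea)[::-1]
cs=w(t,(215,290,120,190)); r=cv2.minAreaRect(cs[0]); b=cv2.boxPoints(r); print(b)
P=onz(t,t["extrinsics"],b,.042); print(P); print([np.linalg.norm(P[i]-P[i-1]) for i in range(4)])
# other hand-read points
Z=lambda p:np.array(p)/4+[185,115]
Et=t["extrinsics"]
for n,p,z in [("FL",(95,517),.01),("FR",(281,553),.01),("stopL",(157,504),.04),("stopR",(231,521),.04),("shoe",(286,456),.04),("knob",(386,316),.0715),("plateFL",(163,357),.025),("plateFR",(280,383),.025)]:
    print(n,onz(t,Et,Z(p),z)[0])
S=lambda p:np.array(p)/6+[195,155]
kt=tri([ray(t,Et,Z((386,314))),ray(s,s["extrinsics"],S((456,122)))]);print("knobtop",kt)
for n,p,z in [("hoodFL",(245,297),.042),("hoodFR",(377,177),.042),("hoodBL",(84,212),.042),("hoodBR",(226,96),.042),("FL",(514,492),.01),("FR",(645,362),.01)]:
    print(n,onz(s,s["extrinsics"],S(p),z)[0])
E
```

```text
[[221.22838  170.63658 ]
 [230.13689  127.207565]
 [278.3886   137.10536 ]
 [269.4801   180.53438 ]]
[[ 0.60376268  0.0590536   0.042     ]
 [ 0.71554732  0.03641521  0.042     ]
 [ 0.68804394 -0.08570424  0.042     ]
 [ 0.57718648 -0.06165855  0.042     ]]
[np.float64(0.12360306532207802), np.float64(0.11405394134792653), np.float64(0.12517825070061464), np.float64(0.11343532393462401)]
FL [0.42073205 0.09361707 0.01      ]
FR [ 0.39715483 -0.02397332  0.01      ]
stopL [0.42795584 0.05181378 0.04      ]
stopR [0.41714084 0.00620988 0.04      ]
shoe [ 0.4567719  -0.02803023  0.04      ]
knob [ 0.53928559 -0.08971948  0.0715    ]
plateFL [0.52058633 0.04912157 0.025     ]
plateFR [ 0.50336331 -0.02455277  0.025     ]
knobtop [ 0.54024652 -0.0898061   0.07173501]
hoodFL [0.59701319 0.05659495 0.042     ]
hoodFR [ 0.57474139 -0.05964006  0.042     ]
hoodBL [0.70976407 0.03511311 0.042     ]
hoodBR [ 0.68529545 -0.08611621  0.042     ]
FL [0.42200082 0.096039   0.01      ]
FR [ 0.39518324 -0.01839465  0.01      ]
```

```bash
python3 - <<'E'
import numpy as np
D=np.array([[35,62],[150,62],[150,-62],[35,-62],[-150,62],[-150,-62],[7.5,-101],[35,62],[35,-62],[150,62],[150,-62]])/1e3
W=np.array([[.6038,.0591],[.7155,.0364],[.6880,-.0857],[.5772,-.0617],[.4207,.0936],[.3972,-.0240],[.5400,-.0898],[.5970,.0566],[.5747,-.0596],[.7098,.0351],[.6853,-.0861]])
d=D-D.mean(0);w=W-W.mean(0)
a=np.arctan2((d[:,0]*w[:,1]-d[:,1]*w[:,0]).sum(),(d*w).sum())
R=np.array([[np.cos(a),-np.sin(a)],[np.sin(a),np.cos(a)]]);t=W.mean(0)-R@D.mean(0)
print(np.degrees(a),t); print(((D@R.T+t)-W)*1e3)
for n,p in [("plateFL",(.5206,.0491)),("plateFR",(.5034,-.0246)),("stopL",(.428,.0518)),("stopR",(.417,.0062)),("shoe",(.4568,-.028)),("knob",(.540,-.0898))]: print(n,(np.array(p)-t)@R*1e3)
E
```

```text
-11.789966132828578 [0.55379796 0.00583677]
[[-3.07229703  0.27740761]
 [-2.19843065 -0.51992433]
 [-0.03468421  0.19608062]
 [-1.80855059 -0.30658745]
 [-1.06938643  3.57746333]
 [-2.90563999 -0.20653173]
 [ 0.5029514  -4.7648845 ]
 [ 3.72770297  2.77740761]
 [ 0.69144941 -2.40658745]
 [ 3.50156935  0.78007567]
 [ 2.66531579  0.59608062]]
plateFL [-41.33733626  35.56735005]
plateFR [-43.11574615 -40.09219831]
stopL [-132.53544776   19.28992833]
stopR [-133.98617988  -27.59562783]
shoe [-88.03793089 -52.94199669]
knob [  6.03407603 -96.43840474]
```

```bash
cat >> h.py <<'E'
from scipy.spatial.transform import Rotation as Ro
def dlt(s,pos,R):  # shift/turn in tool axes from state s
    R0=Ro.from_rotvec(s["tool_rot"]).as_matrix()
    return np.round(R0.T@(np.array(pos)-s["position"]),4), np.round(Ro.from_matrix(R0.T@R).as_rotvec(degrees=True),2)
def Rdock(a,flip=1):
    zt=flip*np.array([-np.sin(np.radians(a)),np.cos(np.radians(a)),0]); y=np.array([0,0,-1.]); return np.c_[np.cross(y,zt),y,zt]
E
python3 - <<'E'
from h import *
from bench import manip
s=manip.get_state(); print(Ro.from_rotvec(s["tool_rot"]).as_matrix().round(3))
for f in (1,-1): print(f,Rdock(-12,f).round(2).tolist(),dlt(s,[.51,.015,.19],Rdock(-12,f)))
w=dict(np.load("a_wrist.npz"));print(proj(w,w["tool_from_camera"],[[0,0,0],[0,-.02,.04]]))
E
```

```text
[[ 0.908 -0.001 -0.418]
 [ 0.418  0.001  0.908]
 [-0.    -1.     0.001]]
1 [[0.98, 0.0, 0.21], [-0.21, 0.0, 0.98], [0.0, -1.0, 0.0]] (array([0.4694, 0.0033, 0.4748]), array([-7.000e-02,  3.673e+01, -3.000e-02]))
-1 [[-0.98, 0.0, -0.21], [0.21, 0.0, -0.98], [0.0, -1.0, -0.0]] (array([0.4694, 0.0033, 0.4748]), array([-4.0000e-02, -1.4327e+02,  9.0000e-02]))
[[257.8613279  220.50445173]
 [318.99001725 231.85797622]]
```

```bash
python3 - <<'E'
from h import *
from bench import manip
s=manip.get_state()
print(dlt(s,[.62,-.01,.20],Rdock(-12,1)))
E
```

```text
(array([ 0.5589, -0.0068,  0.4061]), array([-7.000e-02,  3.673e+01, -3.000e-02]))
```

Emit:
play_rows([
  [0.5,[0.04,0,0.03],[0,3,0]],
  [1,[0.08,0,0.06],[0,6,0]],
  [1,[0.11,0,0.085],[0,9,0]],
  [1,[0.14,0,0.11],[0,12,0]],
  [1,[0.17,0,0.13],[0,15,0]],
  [1,[0.2,0,0.155],[0,18,0]],
  [1,[0.23,0,0.18],[0,21,0]],
  [1,[0.26,0,0.2],[0,24,0]],
  [1,[0.29,0,0.225],[0,27,0]],
  [1,[0.32,0,0.25],[0,30,0]],
  [1,[0.35,0,0.27],[0,33,0]],
  [1,[0.38,0,0.295],[0,36.7,0]],
], squeeze=20)

```text
time_s: 1.15
position: [0.5047, -0.1844, 0.1936]
tool_rot: [-1.565, 0.165, -0.166]
force: [1.8, -0.4, -0.4]
width: 0.155
```

```bash
python3 - <<'E'
from h import *
from bench import manip
s=manip.get_state()
print(dlt(s,[.61,-.01,.20],Rdock(-12,1)),s["joints"].round(2))
E
```

```text
(array([ 0.0664, -0.0064,  0.1926]), array([ 0.  , -0.09,  0.01])) [ 0.01  0.13 -0.29  0.   -1.15 -1.8 ]
```

Emit:
play_rows([
  [1,[0.012,0,0.035],[0,0,0]],
  [1,[0.024,0,0.07],[0,0,0]],
  [1,[0.036,-0.003,0.105],[0,0,0]],
  [1,[0.048,-0.006,0.14],[0,0,0]],
  [1,[0.06,-0.006,0.172],[0,0,0]],
  [1,[0.066,-0.006,0.192],[0,0,0]],
  [1,[0.066,-0.006,0.192],[0,0,0]],
  [1,[0.066,-0.006,0.192],[0,0,0]],
  [1,[0.066,-0.006,0.192],[0,0,0]],
])

```text
time_s: 1.9
position: [0.6081, -0.012, 0.1991]
tool_rot: [-1.565, 0.164, -0.163]
force: [0.5, -0.2, 0.1]
width: 0.004
```

```bash
python3 - <<'E'
from h import *
from bench import manip
s=manip.get_state(); c=manip.capture("wrist")
np.savez("c_wrist.npz",pos=s["position"],rot=s["tool_rot"],**c)
print(s["position"],s["tool_rot"],s["force"],s["width"])
i=c["img"][:,:,::-1]; cv2.imwrite("pics/c_wrist.png",i)
cv2.imwrite("pics/c_wrist2.png",cv2.resize(i[20:260,120:400],None,fx=2.5,fy=2.5,interpolation=cv2.INTER_CUBIC))
E
```

```text
[ 0.6080623  -0.01203608  0.19906448] [-1.56490396  0.16429062 -0.16293956] [ 0.53778218 -0.22596907  0.11560008] 0.003657810878712955
```

View pics/c_wrist.png

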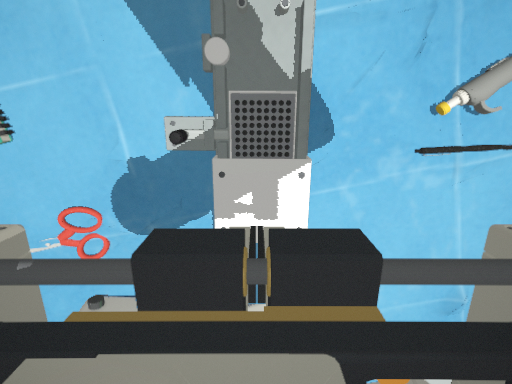

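View pics/c_wrist2.png

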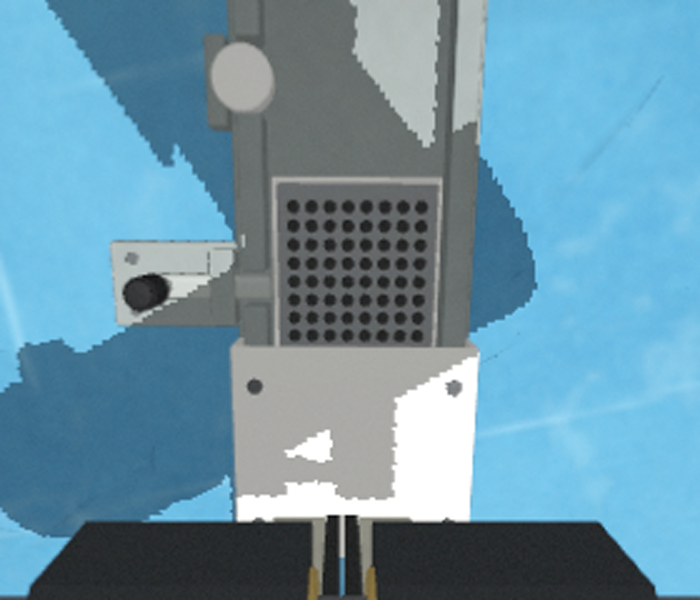

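```bash
python3 - <<'E'
from h import *
w=dict(np.load("c_wrist.npz")); 
T=np.eye(4);T[:3,:3]=Ro.from_rotvec(w["rot"]).as_matrix();T[:3,3]=w["pos"]
E=T@w["tool_from_camera"]; np.save("c_E.npy",E)
Z=lambda p:np.array(p)/2.5+[120,20]
q={}
for n,p,z in [("hoodFR",(231,341),.042),("hoodFL",(479,350),.042),("plateFR",(273,179),.026),("plateFL",(442,179),.026),("matFR",(277,184),.030),("matFL",(437,184),.030),("hole1R",(293,206),.03),("hole1L",(417,206),.03),("hole8R",(293,336),.03),("hole8L",(417,336),.03),("shoe",(242,76),.04),("knobtop",(144,293),.0715),("railR_in",(268,160),.034),("railR_in2",(268,120),.034),("screwR",(254,386),.044),("screwL",(454,387),.044)]:
    q[n]=onz(w,E,Z(p),z)[0]; print(n,q[n].round(4))
for a,b in [("hoodFR","hoodFL"),("plateFR","plateFL"),("hole1R","hole1L"),("hole8R","hole8L"),("screwR","screwL")]:
    d=q[b]-q[a]; print(a,b,np.linalg.norm(d)*1e3,np.degrees(np.arctan2(-d[0],d[1])))
t=dict(np.load("a_top.npz")); s=dict(np.load("a_scene.npz"))
Et=t["extrinsics"]
Zt=lambda p:np.array(p)/4+[185,115]; S=lambda p:np.array(p)/6+[195,155]
print("knob tri",tri([ray(w,E,Z((144,293))),ray(t,Et,Zt((386,314))),ray(s,s["extrinsics"],S((456,122)))]))
print("screwFR",tri([ray(w,E,Z((254,386))),ray(t,Et,Zt((326,230))),ray(s,s["extrinsics"],S((337,170)))]))
print("screwFL",tri([ray(w,E,Z((454,387))),ray(t,Et,Zt((171,198))),ray(s,s["extrinsics"],S((221,269)))]))
print("plateFR",tri([ray(w,E,Z((273,178))),ray(t,Et,Zt((280,384))),ray(s,s["extrinsics"],S((468,289)))]))
print("plateFL",tri([ray(w,E,Z((442,178))),ray(t,Et,Zt((163,356))),ray(s,s["extrinsics"],S((386,358)))]))
E
```

```text
hoodFR [ 0.5758 -0.0618  0.042 ]
hoodFL [0.6057 0.0571 0.042 ]
plateFR [ 0.5057 -0.0251  0.026 ]
plateFL [0.5228 0.0549 0.026 ]
matFR [ 0.5086 -0.0234  0.03  ]
matFL [0.5246 0.0516 0.03  ]
hole1R [ 0.52   -0.0182  0.03  ]
hole1L [0.5325 0.0405 0.03  ]
hole8R [ 0.5813 -0.0325  0.03  ]
hole8L [0.5945 0.0293 0.03  ]
shoe [ 0.4618 -0.0274  0.04  ]
knobtop [ 0.5435 -0.0886  0.0715]
railR_in [ 0.4977 -0.0248  0.034 ]
railR_in2 [ 0.4809 -0.0207  0.034 ]
screwR [ 0.5998 -0.0559  0.044 ]
screwL [0.6211 0.0418 0.044 ]
hoodFR hoodFL 122.64961649333823 -14.114413990311037
plateFR plateFL 81.8058902293328 -12.034146751524862
hole1R hole1L 59.9913383834269 -12.031564323541332
hole8R hole8L 63.15382393302381 -12.026005931915668
screwR screwL 99.92381153979865 -12.316396124243694
knob tri [ 0.54149728 -0.08972731  0.07081003]
screwFR [ 0.59845901 -0.05533488  0.04227851]
screwFL [0.62019744 0.04227628 0.041201  ]
plateFR [ 0.50367607 -0.02529339  0.01393489]
plateFL [0.52004781 0.05150161 0.02476135]
```

```bash
python3 - <<'E'
from h import *
from bench import manip
s=manip.get_state()
print(dlt(s,[.555,.0055,.06],Rdock(-12,1)))
E
```

```text
(array([-0.0555,  0.1393,  0.0066]), array([ 0.01,  0.02, -0.03]))
```

Emit:
play_rows([
  [1,[-0.03,0,0.003],[0,0,0]],
  [1,[-0.055,0.01,0.006],[0,0,0]],
  [1,[-0.056,0.035,0.006],[0,0,0]],
  [1,[-0.056,0.06,0.006],[0,0,0]],
  [1,[-0.056,0.085,0.006],[0,0,0]],
  [1,[-0.056,0.11,0.006],[0,0,0]],
  [1,[-0.056,0.13,0.006],[0,0,0]],
  [1,[-0.056,0.139,0.006],[0,0,0]],
  [1,[-0.056,0.139,0.006],[0,0,0]],
  [1,[-0.056,0.139,0.006],[0,0,0]],
  [1,[-0.056,0.139,0.006],[0,0,0]],
])

```text
time_s: 2.87
position: [0.5559, 0.0054, 0.0619]
tool_rot: [-1.564, 0.162, -0.166]
force: [0.1, -0.2, 0.4]
width: 0.003
```

```bash
python3 - <<'E'
from h import *
from bench import manip
s=manip.get_state(); c=manip.capture("wrist"); print(s["position"],s["force"])
cv2.imwrite("pics/d_wrist.png",c["img"][:,:,::-1])
c=manip.capture("scene")
cv2.imwrite("pics/d_scene.png",cv2.resize(c["img"][130:270,170:350,::-1],None,fx=4,fy=4,interpolation=cv2.INTER_CUBIC))
E
```

```text
[0.55594089 0.00542259 0.0619272 ] [ 0.11569283 -0.24044295  0.44775674]
```

View pics/d_wrist.png

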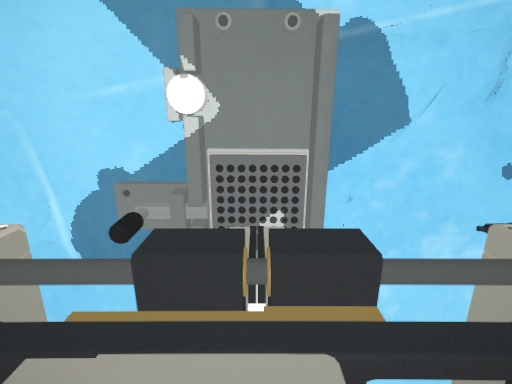

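View pics/d_scene.png

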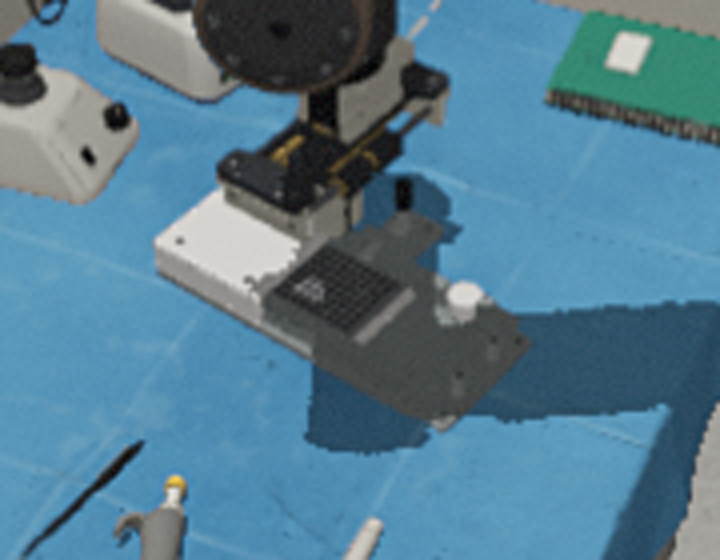

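Emit:
play_rows([
  [1,[0,0.008,0],[0,0,0]],
  [1,[0,0.014,0],[0,0,0]],
  [1,[0,0.019,0],[0,0,0]],
  [1,[0,0.022,0],[0,0,0]],
  [1,[0,0.022,0],[0,0,0]],
  [1,[0,0.022,0],[0,0,0]],
  [1,[0,0.022,0],[0,0,0]],
])

```text
time_s: 3.55
position: [0.5551, 0.0056, 0.0385]
tool_rot: [-1.565, 0.164, -0.164]
force: [0.1, 0.7, 0.2]
width: 0.001
```

Emit:
play_rows([
  [1,[0,0.0005,0],[0,0,0]],
  [1,[0,0.001,0],[0,0,0]],
  [1,[0,0.0015,0],[0,0,0]],
  [1,[0,0.002,0],[0,0,0]],
])

```text
time_s: 3.88
position: [0.555, 0.0056, 0.0365]
tool_rot: [-1.564, 0.164, -0.164]
force: [0.3, -0.6, 0.2]
width: 0.006
```

Emit:
play_rows([
  [1,[0,0.0005,0],[0,0,0]],
  [1,[0,0.001,0],[0,0,0]],
  [1,[0,0.0015,0],[0,0,0]],
])

```text
time_s: 4.13
position: [0.5549, 0.0055, 0.0349]
tool_rot: [-1.565, 0.164, -0.164]
force: [1.0, -0.5, -0.5]
width: 0.005
```

Emit:
play_rows([
  [1,[0,0.0004,0],[0,0,0]],
  [1,[0,0.0008,0],[0,0,0]],
  [1,[0,0.0008,0],[0,0,0]],
])

```text
time_s: 4.38
position: [0.5549, 0.0055, 0.0341]
tool_rot: [-1.565, 0.164, -0.164]
force: [-0.1, 0.4, -0.2]
width: 0.006
```

Emit:
play_rows([
  [1,[0,0.0004,0],[0,0,0]],
  [1,[0,0.0008,0],[0,0,0]],
  [1,[0,0.0008,0],[0,0,0]],
])

```text
time_s: 4.63
position: [0.5549, 0.0056, 0.0333]
tool_rot: [-1.565, 0.164, -0.164]
force: [-0.5, 0.1, -0.1]
width: 0.007
```

Emit:
play_rows([
  [1,[0,0.0004,0],[0,0,0]],
  [1,[0,0.0008,0],[0,0,0]],
  [1,[0,0.0008,0],[0,0,0]],
])

```text
time_s: 4.88
position: [0.5549, 0.0056, 0.0325]
tool_rot: [-1.565, 0.164, -0.164]
force: [0.7, -0.0, 0.1]
width: 0.005
```

Emit:
play_rows([
  [1,[0,0.0004,0],[0,0,0]],
  [1,[0,0.0008,0],[0,0,0]],
  [1,[0,0.0008,0],[0,0,0]],
])

```text
time_s: 5.13
position: [0.5549, 0.0056, 0.0317]
tool_rot: [-1.565, 0.164, -0.164]
force: [0.3, -0.4, -0.2]
width: 0.006
```

Emit:
play_rows([
  [1,[0,0.0004,0],[0,0,0]],
  [1,[0,0.0008,0],[0,0,0]],
  [1,[0,0.0008,0],[0,0,0]],
])

```text
time_s: 5.38
position: [0.5548, 0.0055, 0.0308]
tool_rot: [-1.565, 0.164, -0.164]
force: [0.3, 0.1, 0.4]
width: 0.004
```

Emit:
play_rows([
  [1,[0,0.0004,0],[0,0,0]],
  [1,[0,0.0008,0],[0,0,0]],
  [1,[0,0.0008,0],[0,0,0]],
])

```text
time_s: 5.63
position: [0.5549, 0.0055, 0.0301]
tool_rot: [-1.565, 0.164, -0.164]
force: [0.0, -0.8, 0.7]
width: 0.005
```

Emit:
play_rows([
  [1,[0,0.0004,0],[0,0,0]],
  [1,[0,0.0008,0],[0,0,0]],
  [1,[0,0.0008,0],[0,0,0]],
])

```text
time_s: 5.88
position: [0.5549, 0.0055, 0.0293]
tool_rot: [-1.565, 0.164, -0.164]
force: [0.0, -0.1, -0.8]
width: 0.007
```

Emit:
play_rows([
  [1,[0,0.0004,0],[0,0,0]],
  [1,[0,0.0008,0],[0,0,0]],
  [1,[0,0.0008,0],[0,0,0]],
])

```text
time_s: 6.13
position: [0.5549, 0.0055, 0.0285]
tool_rot: [-1.565, 0.164, -0.164]
force: [-0.5, 1.3, -0.3]
width: 0.007
```

Emit:
play_rows([
  [1,[0,0.0004,0],[0,0,0]],
  [1,[0,0.0008,0],[0,0,0]],
  [1,[0,0.0008,0],[0,0,0]],
])

```text
time_s: 6.38
position: [0.5549, 0.0055, 0.0277]
tool_rot: [-1.565, 0.164, -0.164]
force: [-0.0, -0.0, -0.2]
width: 0.009
```

Emit:
play_rows([
  [1,[0,0.0004,0],[0,0,0]],
  [1,[0,0.0008,0],[0,0,0]],
  [1,[0,0.0008,0],[0,0,0]],
])

```text
time_s: 6.63
position: [0.5549, 0.0055, 0.0269]
tool_rot: [-1.565, 0.164, -0.164]
force: [0.7, -0.2, -0.3]
width: 0.001
```

Emit:
play_rows([
  [1,[0,0.0004,0],[0,0,0]],
  [1,[0,0.0008,0],[0,0,0]],
  [1,[0,0.0008,0],[0,0,0]],
])

```text
time_s: 6.88
position: [0.5549, 0.0056, 0.0261]
tool_rot: [-1.565, 0.164, -0.164]
force: [0.0, -0.8, -0.5]
width: 0.006
```

Emit:
play_rows([
  [1,[0,0.0004,0],[0,0,0]],
  [1,[0,0.0008,0],[0,0,0]],
  [1,[0,0.0008,0],[0,0,0]],
])

```text
time_s: 7.13
position: [0.5549, 0.0055, 0.0253]
tool_rot: [-1.565, 0.164, -0.164]
force: [-1.0, 0.0, -0.7]
width: 0.002
```

Emit:
play_rows([
  [1,[0,0.0004,0],[0,0,0]],
  [1,[0,0.0008,0],[0,0,0]],
  [1,[0,0.0008,0],[0,0,0]],
])

```text
time_s: 7.38
position: [0.5549, 0.0056, 0.0245]
tool_rot: [-1.565, 0.164, -0.164]
force: [-0.3, -0.1, -0.6]
width: 0.004
```

```bash
python3 - <<'E'
from h import *
from bench import manip
s=manip.get_state(); print(s["position"],s["force"])
c=manip.capture("wrist"); i=c["img"][:,:,::-1]
cv2.imwrite("pics/e_wrist.png",cv2.resize(i[0:250,150:370],None,fx=3,fy=2.4,interpolation=cv2.INTER_CUBIC))
c=manip.capture("scene")
cv2.imwrite("pics/e_scene.png",cv2.resize(c["img"][160:260,200:310,::-1],None,fx=6,fy=6,interpolation=cv2.INTER_CUBIC))
E
```

```text
[0.5548941  0.00555167 0.02445208] [-0.28335184 -0.13356078 -0.6468861 ]
```

View pics/e_wrist.png

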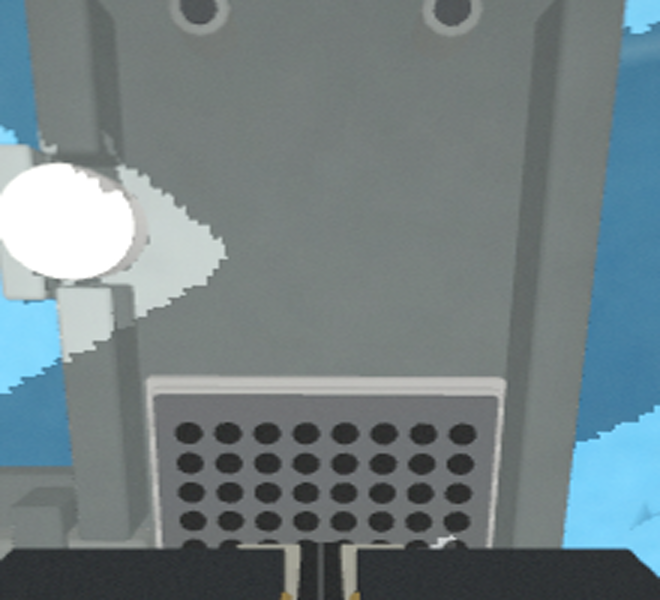

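View pics/e_scene.png

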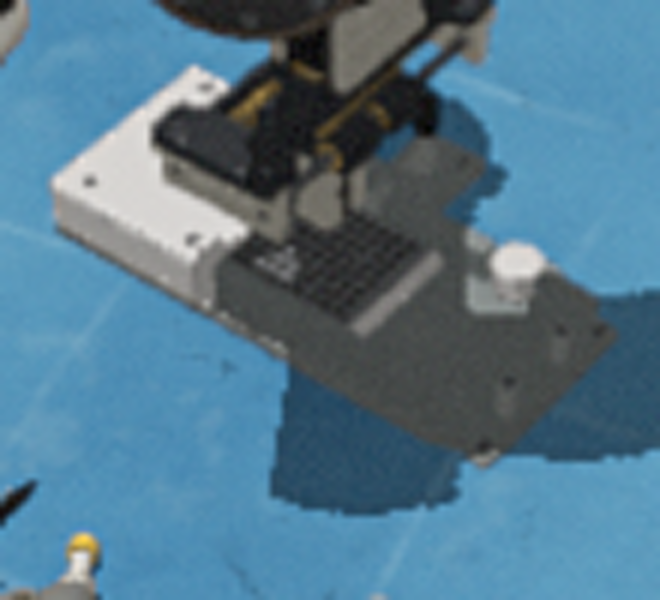

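Emit:
play_rows([
  [1,[0,0.0003,0],[0,0,0]],
  [1,[0,0.0006,0],[0,0,0]],
  [1,[0,0.0006,0],[0,0,0]],
])

```text
time_s: 7.73
position: [0.5549, 0.0056, 0.0239]
tool_rot: [-1.565, 0.164, -0.164]
force: [-0.4, 0.1, 0.4]
width: 0.007
```

Emit:
play_rows([
  [1,[0,0.0003,0],[0,0,0]],
  [1,[0,0.0006,0],[0,0,0]],
  [1,[0,0.0006,0],[0,0,0]],
])

```text
time_s: 7.98
position: [0.5549, 0.0055, 0.0233]
tool_rot: [-1.565, 0.164, -0.164]
force: [0.5, 0.3, -1.1]
width: 0.005
```

Emit:
play_rows([
  [1,[0,0.0003,0],[0,0,0]],
  [1,[0,0.0006,0],[0,0,0]],
  [1,[0,0.0006,0],[0,0,0]],
])

```text
time_s: 8.23
position: [0.5549, 0.0055, 0.0227]
tool_rot: [-1.565, 0.164, -0.164]
force: [0.4, -0.3, -0.2]
width: 0.007
```

Emit:
play_rows([
  [1,[0,0.0003,0],[0,0,0]],
  [1,[0,0.0006,0],[0,0,0]],
  [1,[0,0.0006,0],[0,0,0]],
])

```text
time_s: 8.48
position: [0.5549, 0.0055, 0.0221]
tool_rot: [-1.565, 0.164, -0.164]
force: [0.5, 0.5, 0.3]
width: 0.004
```

Emit:
play_rows([
  [1,[0,0.0003,0],[0,0,0]],
  [1,[0,0.0006,0],[0,0,0]],
  [1,[0,0.0006,0],[0,0,0]],
])

```text
time_s: 8.73
position: [0.5549, 0.0055, 0.0215]
tool_rot: [-1.565, 0.164, -0.164]
force: [0.4, 0.5, -0.3]
width: -0.001
```

Emit:
play_rows([
  [1,[0,0.0003,0],[0,0,0]],
  [1,[0,0.0006,0],[0,0,0]],
  [1,[0,0.0006,0],[0,0,0]],
])

```text
time_s: 8.98
position: [0.5549, 0.0055, 0.0209]
tool_rot: [-1.565, 0.164, -0.164]
force: [0.3, 0.6, 0.1]
width: 0.004
```

```bash
python3 - <<'E'
from h import *
from bench import manip
for k in range(4):
    s=manip.get_state(); c=manip.capture("wrist"); print(s["position"],s["force"],s["torque"])
i=c["img"][:,:,::-1]
cv2.imwrite("pics/f_wrist.png",cv2.resize(i[180:260,200:320],None,fx=6,fy=6,interpolation=cv2.INTER_CUBIC))
E
```

```text
[0.55492328 0.00554226 0.02090669] [0.34385771 0.59926547 0.13032286] [-0.01267623 -0.00801166 -0.04871565]
[0.5548962  0.0055474  0.02093285] [ 0.1108599  -0.68617843  0.21216653] [-0.11364735 -0.02215598 -0.00407287]
[0.55494574 0.00554973 0.02096157] [ 0.50953463 -0.60550963 -0.0103274 ] [-0.05375116 -0.02422942  0.03645054]
[0.55492916 0.00553513 0.02097333] [-0.44916405  0.16180704 -0.20804524] [-0.02090939  0.01394157  0.00165683]
```

View pics/f_wrist.png

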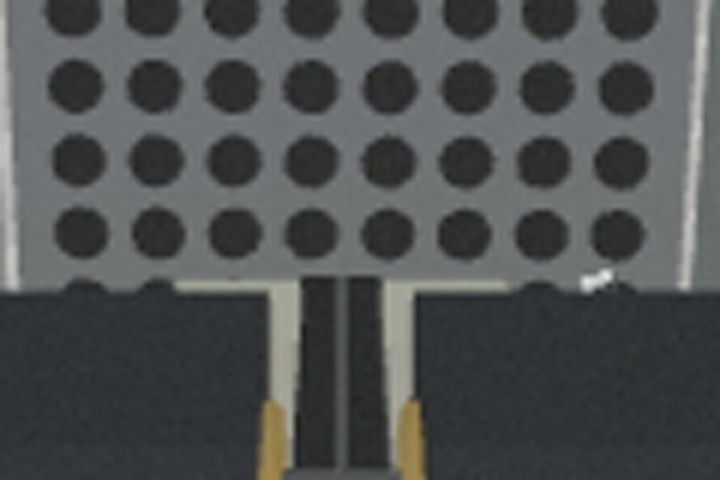

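```bash
python3 - <<'E'
from h import *
w=dict(np.load("c_wrist.npz"));E=w["tool_from_camera"]
for x in (0,-.005,-.0095):
    print(x,[proj(w,E,[[x,y,0]])[0].round(1).tolist() for y in (0,-.01,-.02,-.03,-.05,-.066)])
print(proj(w,E,[[0,0,.01],[0,0,-.01]]))
E
```

```text
0 [[258.0, 219.7], [258.0, 225.1], [258.1, 231.0], [258.2, 237.6], [258.5, 253.2], [258.7, 268.7]]
-0.005 [[258.0, 213.2], [258.0, 218.3], [258.1, 223.9], [258.2, 230.2], [258.5, 245.0], [258.7, 259.8]]
-0.0095 [[258.0, 207.2], [258.0, 212.1], [258.1, 217.4], [258.2, 223.4], [258.5, 237.5], [258.7, 251.6]]
[[271.77537375 219.64608973]
 [244.12821117 219.68643115]]
```

```bash
python3 - <<'E'
from h import *
from bench import manip
s=manip.get_state(); c=manip.capture("scene"); E=c["extrinsics"]
R=Ro.from_rotvec(s["tool_rot"]).as_matrix()
f=7; x0,y0=220,165
i=cv2.resize(c["img"][y0:y0+80,x0:x0+100,::-1],None,fx=f,fy=f,interpolation=cv2.INTER_CUBIC)
for p,col in [((0,0,0),(0,0,255)),((-.0095,0,0),(0,255,255)),((0,-.066,0),(0,255,0)),((0,-.02,0),(255,0,255))]:
    q=(proj(c,E,s["position"]+R@np.array(p))[0]-[x0,y0]+.5)*f; print(p,q)
    cv2.circle(i,tuple(q.astype(int)),3,col,-1)
cv2.imwrite("pics/g_scene.png",i)
c=manip.capture("top"); print(proj(c,c["extrinsics"],s["position"]))
E
```

```text
(0, 0, 0) [246.47653075 269.32324968]
(-0.0095, 0, 0) [262.43918018 277.86114502]
(0, -0.066, 0) [243.75950782 165.67578017]
(0, -0.02, 0) [245.67117725 238.62362232]
[[242.97993618 190.77097528]]
```

View pics/g_scene.png

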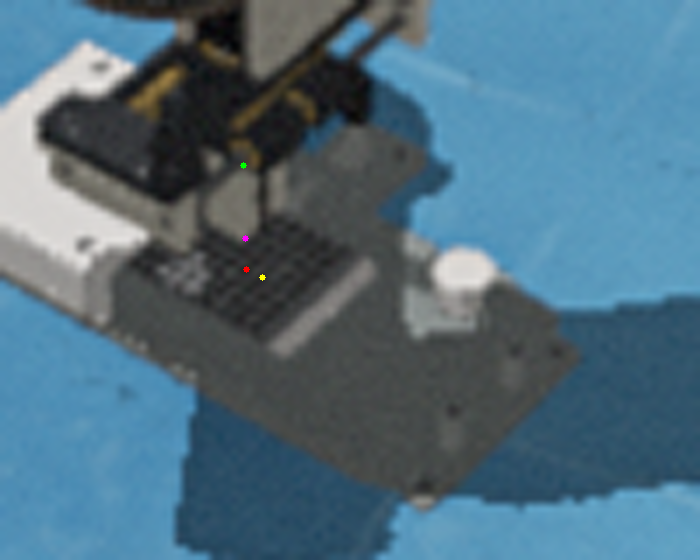

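```bash
python3 - <<'E'
from h import *
from bench import manip
print(manip.hold_point_z, [a for a in dir(manip) if a[0]!='_'])
c=manip.capture("scene")
i=cv2.resize(c["img"][150:230,205:305,::-1],None,fx=8,fy=7,interpolation=cv2.INTER_CUBIC)
i=cv2.convertScaleAbs(i,alpha=1.6,beta=25)
cv2.imwrite("pics/h_scene.png",i)
c=manip.capture("top")
i=cv2.resize(c["img"][110:260,180:320,::-1],None,fx=4,fy=4,interpolation=cv2.INTER_CUBIC)
cv2.imwrite("pics/h_top.png",cv2.convertScaleAbs(i,alpha=1.6,beta=25))
E
```

```text
0.0188 ['Unreachable', 'capture', 'finish_job', 'get_state', 'hold_point_z']
```

View pics/h_scene.png

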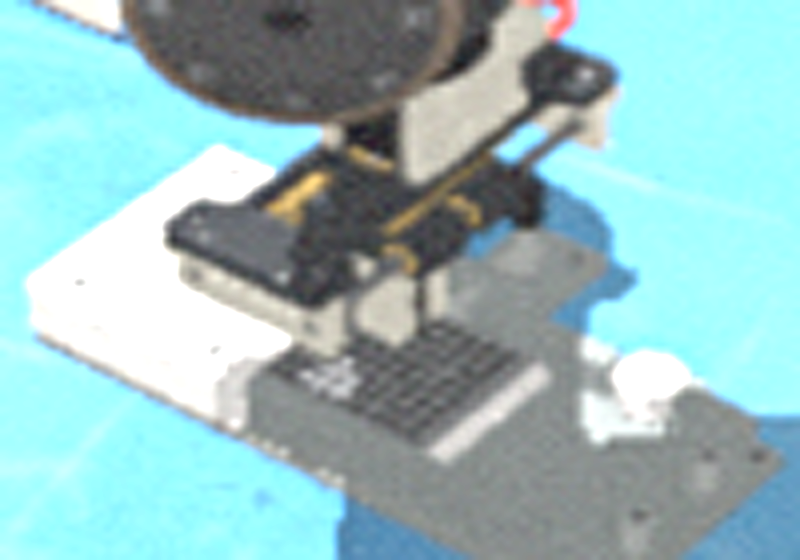

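View pics/h_top.png

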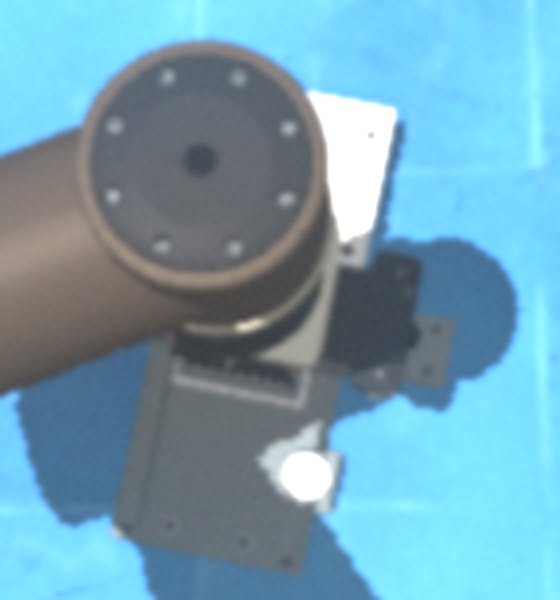

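```bash
python3 - <<'E'
from h import *
from bench import manip
s=manip.get_state(); c=manip.capture("scene"); E=c["extrinsics"]
R=Ro.from_rotvec(s["tool_rot"]).as_matrix()
Z=lambda q:((q-[205,150])*[8,7]).round(0)
for y in (-.02,-.03,-.04,-.05,-.066,-.08):
    print(y,"tipfront",Z(proj(c,E,s["position"]+R@np.array([-.0095,y,0]))[0]),"bodycornerL",[Z(proj(c,E,s["position"]+R@np.array([x,y,.0965]))[0]).tolist() for x in(-.039,.039)], "R",Z(proj(c,E,s["position"]+R@np.array([-.039,y,-.0965]))[0]))
E
```

```text
-0.02 tipfront [415. 349.] bodycornerL [[322.0, 498.0], [169.0, 422.0]] R [612. 262.]
-0.03 tipfront [415. 333.] bodycornerL [[321.0, 482.0], [168.0, 407.0]] R [613. 247.]
-0.04 tipfront [414. 317.] bodycornerL [[320.0, 467.0], [166.0, 391.0]] R [614. 231.]
-0.05 tipfront [414. 301.] bodycornerL [[319.0, 451.0], [164.0, 375.0]] R [614. 215.]
-0.066 tipfront [413. 276.] bodycornerL [[318.0, 425.0], [162.0, 349.0]] R [615. 190.]
-0.08 tipfront [413. 253.] bodycornerL [[317.0, 402.0], [159.0, 326.0]] R [616. 167.]
```

The reported TCP is at z = 0.021 with no contact. Both the scene view and the wrist view (tips at row ~226, where the TCP projects to ~220) show the tips about 20-30 mm above the reported TCP. Contact will therefore come lower than the number suggests, so I'll go by force, in small steps.

Emit:
play_rows([
  [1,[0,0.0007,0],[0,0,0]],
  [1,[0,0.0014,0],[0,0,0]],
  [1,[0,0.0014,0],[0,0,0]],
])

```text
time_s: 9.68
position: [0.5548, 0.0055, 0.0194]
tool_rot: [-1.565, 0.164, -0.164]
force: [0.7, -0.3, 0.2]
width: 0.005
```

Emit:
play_rows([
  [1,[0,0.0007,0],[0,0,0]],
  [1,[0,0.0014,0],[0,0,0]],
  [1,[0,0.0014,0],[0,0,0]],
])

```text
time_s: 9.93
position: [0.5548, 0.0055, 0.018]
tool_rot: [-1.565, 0.164, -0.164]
force: [0.4, -0.8, 0.0]
width: 0.007
```

Emit:
play_rows([
  [1,[0,0.0007,0],[0,0,0]],
  [1,[0,0.0014,0],[0,0,0]],
  [1,[0,0.0014,0],[0,0,0]],
])

```text
time_s: 10.18
position: [0.5548, 0.0055, 0.0166]
tool_rot: [-1.565, 0.164, -0.164]
force: [0.7, -0.1, 0.4]
width: 0.006
```

```bash
python3 - <<'E'
from h import *
from bench import manip
s=manip.get_state(); c=manip.capture("scene"); E=c["extrinsics"]
R=Ro.from_rotvec(s["tool_rot"]).as_matrix()
f=14; x0,y0=235,170
i=cv2.resize(c["img"][y0:y0+42,x0:x0+54,::-1],None,fx=f,fy=f,interpolation=cv2.INTER_CUBIC)
i=cv2.convertScaleAbs(i,alpha=1.6,beta=25)
for y in (-.01,-.02,-.03,-.04):
  for x in (-.0095,.0095):
    q=(proj(c,E,s["position"]+R@np.array([x,y,.01]))[0]-[x0,y0]+.5)*f
    cv2.circle(i,tuple(q.astype(int)),3,(0,0,255),-1)
cv2.imwrite("pics/i_scene.png",i)
c=manip.capture("wrist")
i=c["img"][:,:,::-1]
cv2.imwrite("pics/i_wrist.png",cv2.resize(i[190:250,210:310],None,fx=8,fy=8,interpolation=cv2.INTER_CUBIC))
E
```

```text
(no output)
```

View pics/i_scene.png

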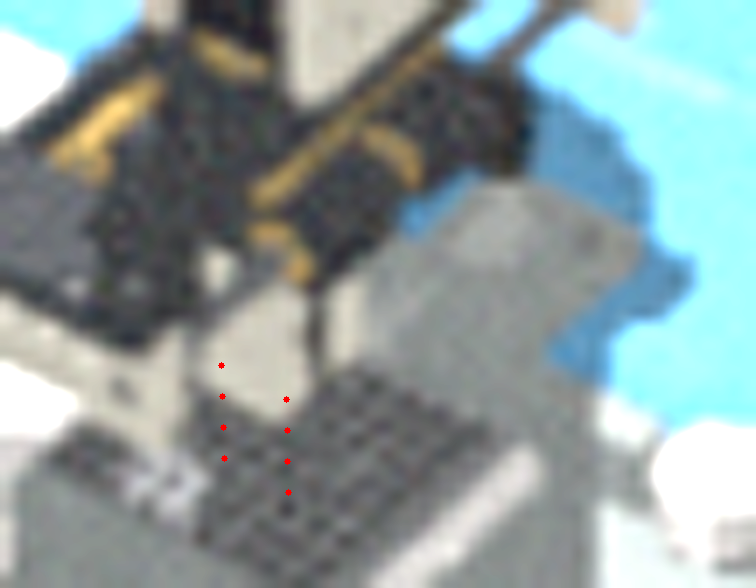

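View pics/i_wrist.png

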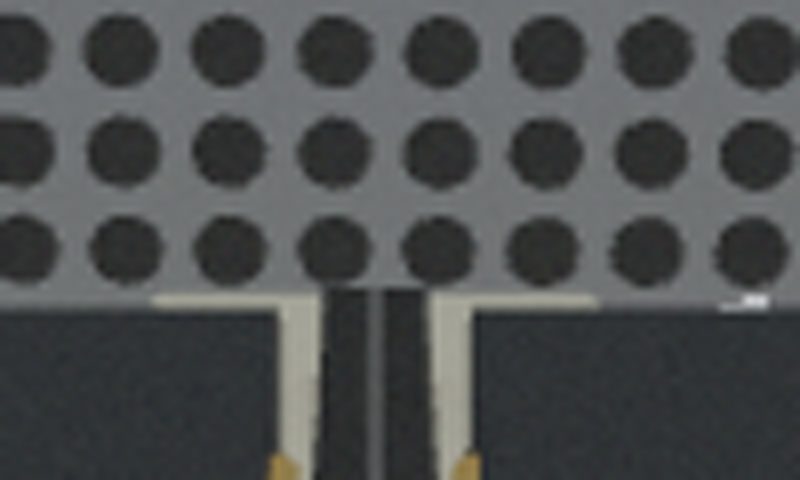

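Emit:
play_rows([
  [1,[0,0.0007,0],[0,0,0]],
  [1,[0,0.0014,0],[0,0,0]],
  [1,[0,0.0021,0],[0,0,0]],
  [1,[0,0.0028,0],[0,0,0]],
  [1,[0,0.0028,0],[0,0,0]],
])

```text
time_s: 10.7
position: [0.5548, 0.0055, 0.0138]
tool_rot: [-1.565, 0.164, -0.164]
force: [0.5, 0.7, -0.1]
width: 0.006
```

Emit:
play_rows([
  [1,[0,0.0007,0],[0,0,0]],
  [1,[0,0.0014,0],[0,0,0]],
  [1,[0,0.0014,0],[0,0,0]],
])

```text
time_s: 10.95
position: [0.5549, 0.0055, 0.0124]
tool_rot: [-1.565, 0.164, -0.164]
force: [-0.7, -1.2, 0.4]
width: 0.004
```

Emit:
play_rows([
  [1,[0,0.0006,0],[0,0,0]],
  [1,[0,0.0012,0],[0,0,0]],
  [1,[0,0.0012,0],[0,0,0]],
])

```text
time_s: 11.2
position: [0.5549, 0.0056, 0.0112]
tool_rot: [-1.565, 0.164, -0.164]
force: [1.0, 0.1, 0.3]
width: 0.005
```

Emit:
play_rows([
  [1,[0,0.0006,0],[0,0,0]],
  [1,[0,0.0012,0],[0,0,0]],
  [1,[0,0.0012,0],[0,0,0]],
])

```text
time_s: 11.45
position: [0.5549, 0.0055, 0.01]
tool_rot: [-1.565, 0.164, -0.164]
force: [-0.5, 0.0, -0.2]
width: 0.007
```

Emit:
play_rows([
  [1,[0,0.0006,0],[0,0,0]],
  [1,[0,0.0012,0],[0,0,0]],
  [1,[0,0.0012,0],[0,0,0]],
])

```text
time_s: 11.7
position: [0.5549, 0.0055, 0.0088]
tool_rot: [-1.565, 0.164, -0.164]
force: [-0.1, -0.1, 1.1]
width: 0.003
```

Emit:
play_rows([
  [1,[0,0.0005,0],[0,0,0]],
  [1,[0,0.001,0],[0,0,0]],
  [1,[0,0.001,0],[0,0,0]],
])

```text
time_s: 11.95
position: [0.5549, 0.0055, 0.0079]
tool_rot: [-1.565, 0.164, -0.164]
force: [0.0, -0.5, 0.7]
width: 0.005
```

Emit:
play_rows([
  [1,[0,0.0005,0],[0,0,0]],
  [1,[0,0.001,0],[0,0,0]],
  [1,[0,0.001,0],[0,0,0]],
])

```text
time_s: 12.2
position: [0.5549, 0.0055, 0.0069]
tool_rot: [-1.565, 0.164, -0.164]
force: [0.0, -0.7, -0.1]
width: 0.005
```

Emit:
play_rows([
  [1,[0,0.0005,0],[0,0,0]],
  [1,[0,0.001,0],[0,0,0]],
  [1,[0,0.001,0],[0,0,0]],
])

```text
time_s: 12.45
position: [0.5549, 0.0055, 0.0059]
tool_rot: [-1.565, 0.164, -0.164]
force: [0.2, 0.1, 0.1]
width: 0.004
```

Emit:
play_rows([
  [1,[0,0.0005,0],[0,0,0]],
  [1,[0,0.001,0],[0,0,0]],
  [1,[0,0.001,0],[0,0,0]],
])

```text
time_s: 12.7
position: [0.5549, 0.0055, 0.0049]
tool_rot: [-1.565, 0.164, -0.164]
force: [-0.4, -0.2, -0.1]
width: 0.005
```

```bash
python3 - <<'E'
from h import *
from bench import manip
c=manip.capture("scene")
i=cv2.resize(c["img"][150:230,205:305,::-1],None,fx=8,fy=7,interpolation=cv2.INTER_CUBIC)
cv2.imwrite("pics/j_scene.png",cv2.convertScaleAbs(i,alpha=1.6,beta=25))
s=manip.get_state();print(s["position"],s["force"])
E
```

```text
[0.5548976  0.005541   0.00488824] [ 0.03188907 -0.46147201 -1.40917415]
```

View pics/j_scene.png

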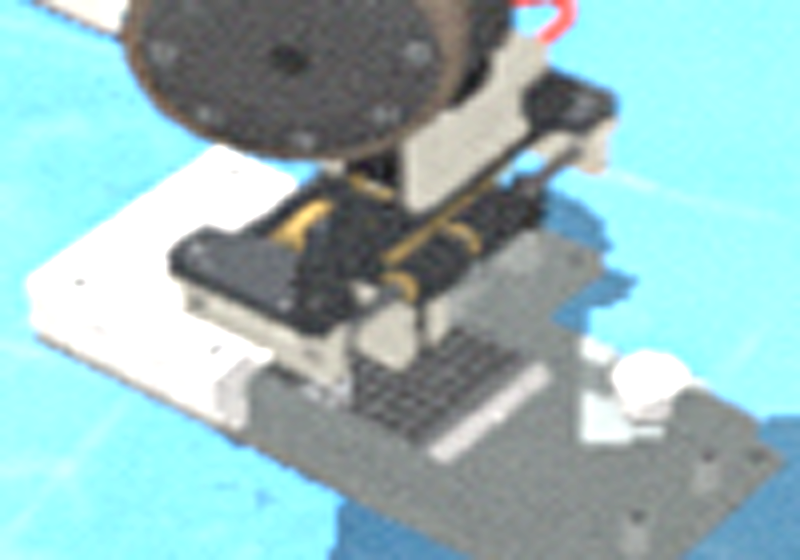

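Emit:
play_rows([
  [1,[0,0.0005,0],[0,0,0]],
  [1,[0,0.001,0],[0,0,0]],
  [1,[0,0.001,0],[0,0,0]],
])

```text
time_s: 13.0
position: [0.5549, 0.0055, 0.0039]
tool_rot: [-1.565, 0.164, -0.164]
force: [0.4, -0.5, 0.2]
width: 0.003
```

Emit:
play_rows([
  [1,[0,0.0005,0],[0,0,0]],
  [1,[0,0.001,0],[0,0,0]],
  [1,[0,0.001,0],[0,0,0]],
])

```text
time_s: 13.25
position: [0.5549, 0.0055, 0.0029]
tool_rot: [-1.565, 0.164, -0.164]
force: [0.5, 0.9, 0.5]
width: 0.006
```

Emit:
play_rows([
  [1,[0,0.0005,0],[0,0,0]],
  [1,[0,0.001,0],[0,0,0]],
  [1,[0,0.001,0],[0,0,0]],
])

```text
time_s: 13.5
position: [0.5549, 0.0055, 0.0019]
tool_rot: [-1.565, 0.164, -0.164]
force: [-0.0, -0.9, 0.0]
width: 0.006
```

Emit:
play_rows([
  [1,[0,0.0005,0],[0,0,0]],
  [1,[0,0.001,0],[0,0,0]],
  [1,[0,0.001,0],[0,0,0]],
])

```text
time_s: 13.75
position: [0.5549, 0.0055, 0.0009]
tool_rot: [-1.565, 0.164, -0.164]
force: [-0.4, -0.9, -0.8]
width: 0.004
```

Emit:
play_rows([
  [1,[0,0.0005,0],[0,0,0]],
  [1,[0,0.001,0],[0,0,0]],
  [1,[0,0.001,0],[0,0,0]],
])

```text
time_s: 14.0
position: [0.5549, 0.0055, -0.0002]
tool_rot: [-1.565, 0.164, -0.164]
force: [0.1, -0.1, 0.1]
width: 0.003
```

Emit:
play_rows([
  [1,[0,0.0005,0],[0,0,0]],
  [1,[0,0.001,0],[0,0,0]],
  [1,[0,0.001,0],[0,0,0]],
])

```text
time_s: 14.25
position: [0.5549, 0.0055, -0.0012]
tool_rot: [-1.565, 0.164, -0.164]
force: [-1.0, -0.0, -0.0]
width: 0.002
```

Emit:
play_rows([
  [1,[0,0.0005,0],[0,0,0]],
  [1,[0,0.001,0],[0,0,0]],
  [1,[0,0.001,0],[0,0,0]],
])

```text
time_s: 14.5
position: [0.5549, 0.0055, -0.0021]
tool_rot: [-1.565, 0.164, -0.164]
force: [0.7, -0.0, 0.5]
width: 0.006
```

```bash
python3 - <<'E'
from h import *
from bench import manip
s=manip.get_state(); c=manip.capture("scene"); E=c["extrinsics"]
R=Ro.from_rotvec(s["tool_rot"]).as_matrix();print(s["position"],s["force"])
i=cv2.resize(c["img"][165:215,235:295,::-1],None,fx=12,fy=12,interpolation=cv2.INTER_CUBIC)
cv2.imwrite("pics/k_scene.png",cv2.convertScaleAbs(i,alpha=1.6,beta=25))
c=manip.capture("wrist")
i=c["img"][:,:,::-1]
cv2.imwrite("pics/k_wrist.png",cv2.resize(i[100:300,60:380],None,fx=2.4,fy=2.4,interpolation=cv2.INTER_CUBIC))
E
```

```text
[ 0.55487374  0.0055433  -0.00214622] [ 0.68149606 -0.00364878  0.49165084]
```

View pics/k_scene.png

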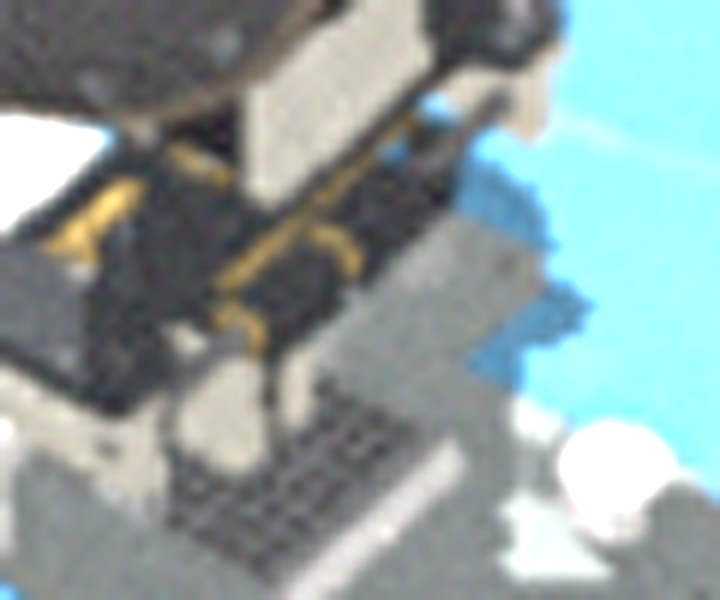

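View pics/k_wrist.png

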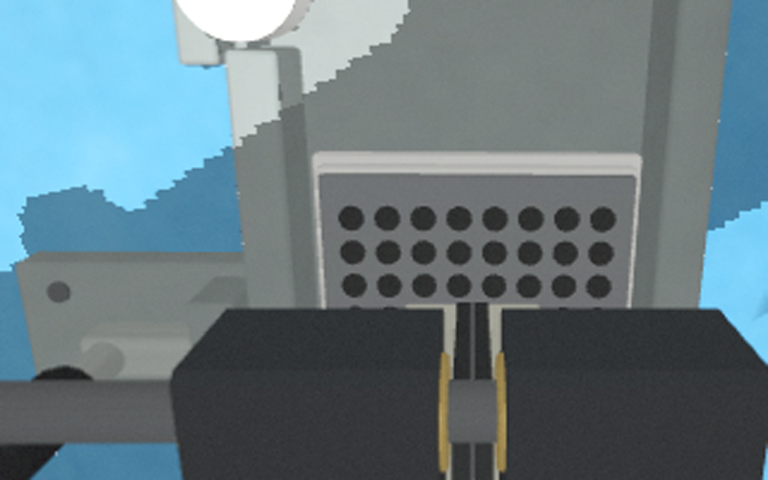

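```bash
python3 - <<'E'
from h import *
from bench import manip
s=manip.get_state(); c=manip.capture("scene"); E=c["extrinsics"]
R=Ro.from_rotvec(s["tool_rot"]).as_matrix()
for px in [(235,475),(265,455),(180,450),(225,470)]:
  p=np.array(px)/12+[235,165]-.5
  for z in (.0235,.029,.035): print(px,z,((onz(c,E,p,z)[0]-s["position"])@R*1e3).round(1))
E
```

```text
(235, 475) 0.0235 [ -3.2 -25.6   7.3]
(235, 475) 0.029 [ -6.7 -31.1  11.6]
(235, 475) 0.035 [-10.6 -37.1  16.4]
(265, 455) 0.0235 [ -4.9 -25.6  -3.8]
(265, 455) 0.029 [ -8.4 -31.1   0.6]
(265, 455) 0.035 [-12.3 -37.1   5.4]
(180, 450) 0.0235 [ 14.9 -25.6   8.7]
(180, 450) 0.029 [ 11.3 -31.1  13. ]
(180, 450) 0.035 [  7.3 -37.1  17.7]
(225, 470) 0.0235 [  0.2 -25.6   7.4]
(225, 470) 0.029 [ -3.3 -31.1  11.8]
(225, 470) 0.035 [ -7.2 -37.1  16.5]
```

Emit:
play_rows([
  [1,[0,0.0005,0],[0,0,0]],
  [1,[0,0.001,0],[0,0,0]],
  [1,[0,0.001,0],[0,0,0]],
])

```text
time_s: 14.9
position: [0.5549, 0.0055, -0.0032]
tool_rot: [-1.565, 0.164, -0.164]
force: [0.6, 0.4, 0.9]
width: 0.004
```

Emit:
play_rows([
  [1,[0,0.0005,0],[0,0,0]],
  [1,[0,0.001,0],[0,0,0]],
  [1,[0,0.001,0],[0,0,0]],
])

```text
time_s: 15.15
position: [0.5548, 0.0055, -0.0042]
tool_rot: [-1.565, 0.164, -0.164]
force: [0.1, -0.7, 0.2]
width: 0.004
```

Emit:
play_rows([
  [1,[0,0.0005,0],[0,0,0]],
  [1,[0,0.001,0],[0,0,0]],
  [1,[0,0.001,0],[0,0,0]],
])

```text
time_s: 15.4
position: [0.5548, 0.0055, -0.0052]
tool_rot: [-1.565, 0.164, -0.164]
force: [0.0, -0.5, -0.7]
width: 0.005
```

Emit:
play_rows([
  [1,[0,0.0005,0],[0,0,0]],
  [1,[0,0.001,0],[0,0,0]],
  [1,[0,0.001,0],[0,0,0]],
])

```text
time_s: 15.65
position: [0.5549, 0.0055, -0.0061]
tool_rot: [-1.565, 0.164, -0.164]
force: [-0.2, 0.4, -0.5]
width: 0.007
```

Emit:
play_rows([
  [1,[0,0.0005,0],[0,0,0]],
  [1,[0,0.001,0],[0,0,0]],
  [1,[0,0.001,0],[0,0,0]],
])

```text
time_s: 15.9
position: [0.5549, 0.0056, -0.0071]
tool_rot: [-1.565, 0.164, -0.164]
force: [-0.2, 0.6, -0.5]
width: 0.008
```

Emit:
play_rows([
  [1,[0,0.0005,0],[0,0,0]],
  [1,[0,0.001,0],[0,0,0]],
  [1,[0,0.001,0],[0,0,0]],
])

```text
time_s: 16.15
position: [0.555, 0.0056, -0.008]
tool_rot: [-1.565, 0.164, -0.164]
force: [-0.5, 0.0, 1.5]
width: 0.005
```

Emit:
play_rows([
  [1,[0,0.0003,0],[0,0,0]],
  [1,[0,0.0005,0],[0,0,0]],
  [1,[0,0.0005,0],[0,0,0]],
])

```text
time_s: 16.4
position: [0.555, 0.0056, -0.0083]
tool_rot: [-1.565, 0.164, -0.164]
force: [-2.2, 0.5, 6.0]
width: 0.004
```

Emit:
play_rows([
  [1,[0,0.0003,0],[0,0,0]],
  [1,[0,0.0005,0],[0,0,0]],
  [1,[0,0.0005,0],[0,0,0]],
])

```text
time_s: 16.65
position: [0.5551, 0.0056, -0.0085]
tool_rot: [-1.565, 0.163, -0.164]
force: [-2.3, 0.2, 6.5]
width: 0.008
```

```bash
python3 - <<'E'
from h import *
from bench import manip
for k in range(3):
    s=manip.get_state(); c=manip.capture("scene"); print(s["position"],s["force"],s["torque"],s["joints"])
i=cv2.resize(c["img"][165:215,235:295,::-1],None,fx=12,fy=12,interpolation=cv2.INTER_CUBIC)
cv2.imwrite("pics/l_scene.png",cv2.convertScaleAbs(i,alpha=1.6,beta=25))
c=manip.capture("wrist")
i=c["img"][:,:,::-1]
cv2.imwrite("pics/l_wrist.png",cv2.resize(i[100:300,60:380],None,fx=2.4,fy=2.4,interpolation=cv2.INTER_CUBIC))
E
```

```text
[ 0.55508781  0.00555981 -0.00853589] [-2.33181573  0.23493708  6.48634827] [0.02496916 0.84855788 0.00993545] [ 3.62944572e-01  3.79166213e-01 -4.93370717e-01  2.81558125e-04
 -6.97924090e-01 -2.14239645e+00]
[ 0.55511315  0.00555665 -0.00850083] [-2.33566066 -0.81655154  7.67671343] [ 0.09248895  0.81967194 -0.03954831] [ 3.62917548e-01  3.79109122e-01 -4.93349535e-01  2.73521176e-04
 -6.97921970e-01 -2.14241139e+00]
[ 0.55506833  0.00558038 -0.00851928] [-1.77793947  0.50827484  6.8722385 ] [ 0.03196095  0.80117353 -0.05409186] [ 3.62955031e-01  3.79115968e-01 -4.93370340e-01  2.03201357e-04
 -6.97953546e-01 -2.14241114e+00]
```

View pics/l_scene.png

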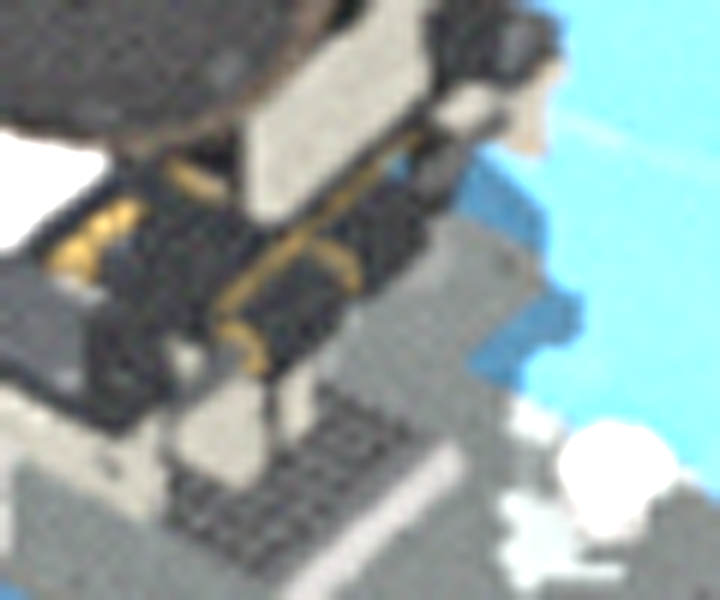

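View pics/l_wrist.png

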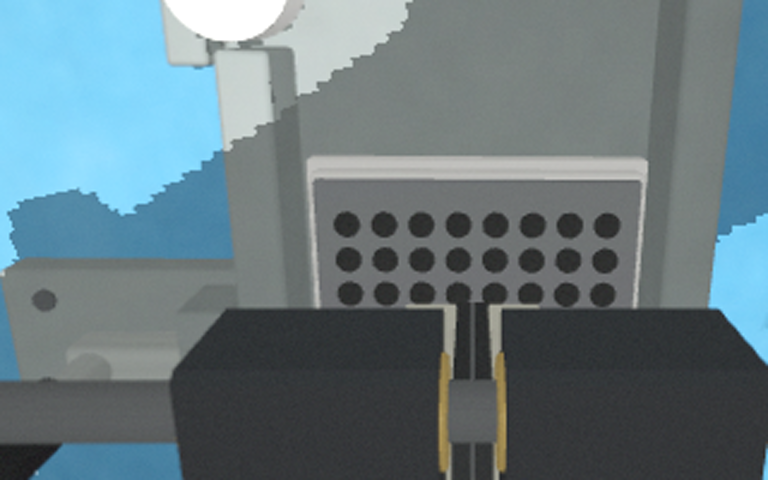

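Emit:
play_rows([
  [1,[0,0.0003,0],[0,0,0]],
  [1,[0,0.0006,0],[0,0,0]],
  [1,[0,0.0006,0],[0,0,0]],
])

```text
time_s: 17.1
position: [0.5553, 0.0056, -0.0088]
tool_rot: [-1.565, 0.163, -0.164]
force: [-3.0, -0.5, 9.8]
width: 0.003
```

```bash
python3 - <<'E'
from bench import manip
s=manip.get_state(); print(s["position"],s["force"],s["torque"])
E
```

```text
[ 0.55528982  0.00555274 -0.0088058 ] [-3.04632135 -0.50501888  9.82990919] [ 0.03656339  1.1234089  -0.03242376]
```

Emit:
play_rows([
  [1,[0,0.0004,0],[0,0,0]],
  [1,[0,0.0008,0],[0,0,0]],
  [1,[0,0.0008,0],[0,0,0]],
])

```text
time_s: 17.35
position: [0.5555, 0.0056, -0.0092]
tool_rot: [-1.565, 0.162, -0.164]
force: [-3.5, -0.5, 14.0]
width: 0.003
```

Emit:
play_rows([
  [1,[0,0.0004,0],[0,0,0]],
  [1,[0,0.0007,0],[0,0,0]],
  [1,[-0.001,0.0007,0],[0,0,0]],
  [1,[-0.002,0.0007,0],[0,0,0]],
  [1,[-0.003,0.0007,0],[0,0,0]],
])

```text
time_s: 17.77
position: [0.5551, 0.0063, -0.0091]
tool_rot: [-1.564, 0.158, -0.167]
force: [2.5, -4.9, 11.5]
width: 0.006
```

```bash
python3 - <<'E'
from h import *
from bench import manip
for k in range(3):
    s=manip.get_state(); print(s["position"],s["force"],s["torque"]); c=manip.capture("wrist")
R=Ro.from_rotvec(s["tool_rot"]).as_matrix();print(R.round(4))
cv2.imwrite("pics/m_wrist.png",cv2.resize(c["img"][:300,60:380,::-1],None,fx=2,fy=2))
E
```

```text
[ 0.55513656  0.00627474 -0.00905817] [ 2.50257506 -4.90682008 11.47966601] [-1.90061535 -1.27800569 -0.05047939]
[ 0.55503273  0.00625299 -0.00905432] [ 1.12058696 -3.58457207 11.70201861] [-1.50552409 -0.9778943  -0.01503493]
[ 0.55503585  0.00624926 -0.00908213] [ 2.19861586 -3.82351646 11.8792815 ] [-1.40183206 -0.88686336 -0.02493695]
[[ 9.786e-01  5.400e-03  2.059e-01]
 [-2.059e-01  3.000e-04  9.786e-01]
 [ 5.300e-03 -1.000e+00  1.400e-03]]
```

View pics/m_wrist.png

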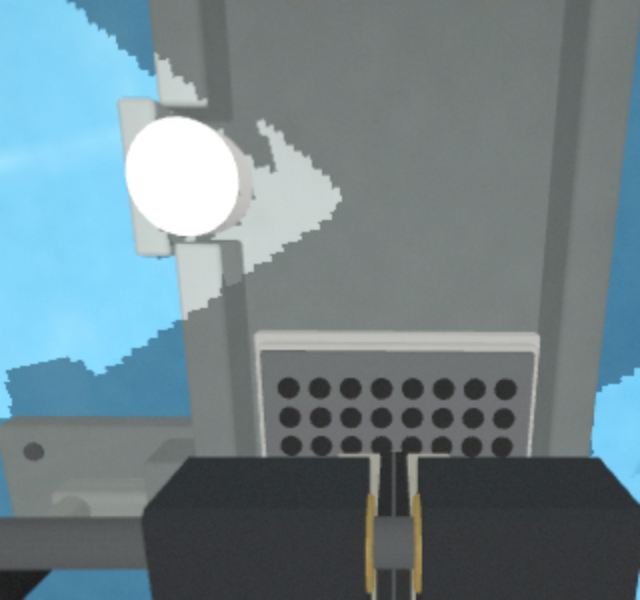

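Emit:
play_rows([
  [1,[-0.001,0.0005,0],[0,0,0]],
  [1,[-0.002,0.0008,0],[0,0,0]],
  [1,[-0.003,0.0008,0],[0,0,0]],
  [1,[-0.004,0.0008,0],[0,0,0]],
])

```text
time_s: 18.25
position: [0.5522, 0.007, -0.0094]
tool_rot: [-1.564, 0.157, -0.168]
force: [3.6, -5.8, 14.3]
width: 0.01
```

```bash
python3 - <<'E'
from bench import manip
s=manip.get_state(); print(s["position"],s["force"],s["torque"],s["joint_vel"])
E
```

```text
[ 0.55219355  0.00697287 -0.00937302] [ 3.6044309  -5.77552441 14.25593301] [-2.31011218 -1.50086679 -0.07948593] [ 0.0112724  -0.01601598 -0.02663214 -0.00026088  0.01195787 -0.01317581]
```

Emit:
play_rows([
  [1,[-0.0015,0.0003,-0.0003],[0,0,0]],
  [1,[-0.003,0.0005,-0.0006],[0,0,0]],
  [1,[-0.0045,0.0005,-0.0008],[0,0,0]],
  [1,[-0.006,0.0005,-0.0008],[0,0,0]],
  [1,[-0.0075,0.0005,-0.0008],[0,0,0]],
])

```text
time_s: 18.67
position: [0.5455, 0.0084, -0.0095]
tool_rot: [-1.563, 0.156, -0.169]
force: [4.8, -3.1, 14.9]
width: 0.005
```

```bash
python3 - <<'E'
from bench import manip
s=manip.get_state(); print(s["position"],s["force"],s["torque"],s["joint_vel"])
E
```

```text
[ 0.54550754  0.00839626 -0.00950219] [ 4.8273329  -3.05097732 14.91806029] [-1.47589785 -1.66070186 -0.02241864] [ 0.01931501 -0.02095555 -0.04031248  0.00181198  0.01840008 -0.01806833]
```

Emit:
play_rows([
  [1,[-0.002,0.0002,-0.0002],[0,0,0]],
  [1,[-0.004,0.0004,-0.0004],[0,0,0]],
  [1,[-0.006,0.0004,-0.0004],[0,0,0]],
  [1,[-0.008,0.0004,-0.0004],[0,0,0]],
  [1,[-0.01,0.0004,-0.0004],[0,0,0]],
  [1,[-0.012,0.0004,-0.0004],[0,0,0]],
])

```text
time_s: 19.17
position: [0.5342, 0.0108, -0.0097]
tool_rot: [-1.562, 0.155, -0.169]
force: [4.2, -3.3, 17.2]
width: 0.003
```

```bash
python3 - <<'E'
from h import *
from bench import manip
s=manip.get_state(); print(s["position"],s["force"],s["torque"]); c=manip.capture("wrist")
cv2.imwrite("pics/n_wrist.png",cv2.resize(c["img"][:300,60:380,::-1],None,fx=2,fy=2))
E
```

```text
[ 0.53416041  0.01080752 -0.00968358] [ 4.20535113 -3.288853   17.22002327] [-1.23461765 -1.73255053 -0.06699187]
```

View pics/n_wrist.png

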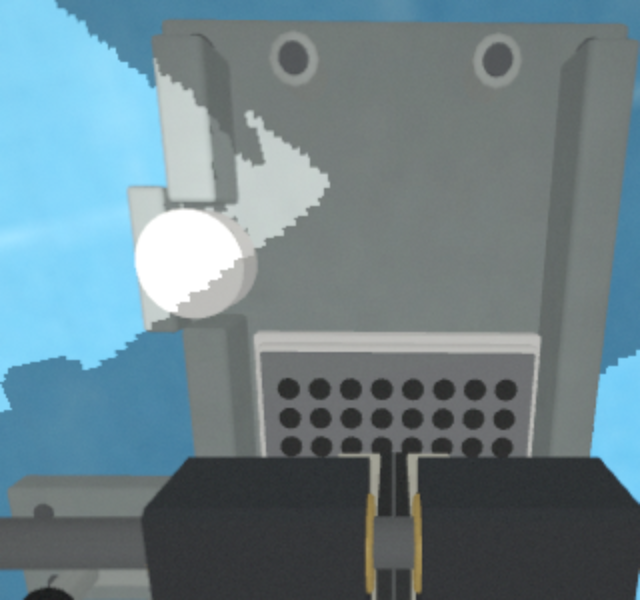

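Emit:
play_rows([
  [1,[-0.002,0,-0.0002],[0,0,0]],
  [1,[-0.004,0,-0.0004],[0,0,0]],
  [1,[-0.006,0,-0.0004],[0,0,0]],
  [1,[-0.008,0,-0.0004],[0,0,0]],
  [1,[-0.01,0,-0.0004],[0,0,0]],
  [1,[-0.012,0,-0.0004],[0,0,0]],
])

```text
time_s: 19.72
position: [0.5225, 0.0133, -0.0097]
tool_rot: [-1.562, 0.154, -0.17]
force: [4.1, -1.9, 18.5]
width: 0.004
```

Emit:
play_rows([
  [1,[-0.0015,0,0],[0,0,0]],
  [1,[-0.003,0,0],[0,0,0]],
  [1,[-0.0045,0,0],[0,0,0]],
  [1,[-0.006,0,0],[0,0,0]],
])

```text
time_s: 20.05
position: [0.5179, 0.0145, -0.0095]
tool_rot: [-1.562, 0.153, -0.171]
force: [9.1, -7.1, 14.5]
width: 0.001
```

Emit:
play_rows([
  [1,[-0.001,0.0005,-0.0003],[0,0,0]],
  [1,[-0.0025,0.0009,-0.0005],[0,0,0]],
  [1,[-0.004,0.0009,-0.0005],[0,0,0]],
])

```text
time_s: 20.3
position: [0.5151, 0.0151, -0.0098]
tool_rot: [-1.561, 0.151, -0.172]
force: [9.2, -5.6, 20.4]
width: 0.005
```

Emit:
play_rows([
  [1,[-0.0015,-0.0002,0],[0,0,0]],
  [1,[-0.003,-0.0003,0],[0,0,0]],
  [1,[-0.0045,-0.0003,0],[0,0,0]],
  [1,[-0.006,-0.0003,0],[0,0,0]],
])

```text
time_s: 20.63
position: [0.5085, 0.0165, -0.0097]
tool_rot: [-1.561, 0.152, -0.171]
force: [8.1, -4.7, 18.8]
width: 0.008
```

```bash
python3 - <<'E'
from h import *
from bench import manip
s=manip.get_state(); print(s["position"],s["force"],s["torque"]); c=manip.capture("wrist")
cv2.imwrite("pics/o_wrist.png",cv2.resize(c["img"][:300,60:380,::-1],None,fx=2,fy=2))
E
```

```text
[ 0.50848436  0.01649642 -0.0097364 ] [ 8.05147784 -4.69587571 18.83958373] [-1.60500312 -3.1065253  -0.03809099]
```

View pics/o_wrist.png

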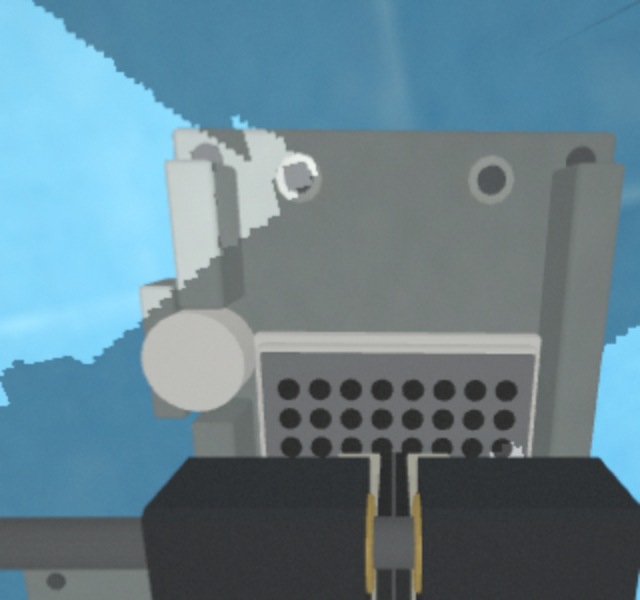

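Emit:
play_rows([
  [1,[-0.002,0,0],[0,0,0]],
  [1,[-0.004,0,0],[0,0,0]],
  [1,[-0.006,0,0],[0,0,0]],
  [1,[-0.008,0,0],[0,0,0]],
  [1,[-0.01,0,0],[0,0,0]],
])

```text
time_s: 21.1
position: [0.4987, 0.0186, -0.0098]
tool_rot: [-1.561, 0.152, -0.171]
force: [8.5, -4.0, 19.5]
width: 0.004
```

Emit:
play_rows([
  [1,[-0.002,0,-0.0002],[0,0,0]],
  [1,[-0.004,0,-0.0002],[0,0,0]],
  [1,[-0.006,-0.0001,-0.0002],[0,0,0]],
  [1,[-0.008,-0.0002,-0.0002],[0,0,0]],
  [1,[-0.01,-0.0002,-0.0002],[0,0,0]],
])

```text
time_s: 21.52
position: [0.4887, 0.0208, -0.0097]
tool_rot: [-1.56, 0.152, -0.171]
force: [8.3, -3.0, 18.9]
width: 0.003
```

Emit:
play_rows([
  [1,[-0.002,0,0],[0,0,0]],
  [1,[-0.004,0,0],[0,0,0]],
  [1,[-0.006,0,0],[0,0,0]],
  [1,[-0.008,0,0],[0,0,0]],
])

```text
time_s: 21.85
position: [0.4809, 0.0225, -0.0098]
tool_rot: [-1.56, 0.152, -0.171]
force: [8.0, -4.3, 19.3]
width: 0.006
```

```bash
python3 - <<'E'
from h import *
from bench import manip
s=manip.get_state(); print(s["position"],s["force"],s["torque"]); c=manip.capture("wrist")
cv2.imwrite("pics/p_wrist.png",cv2.resize(c["img"][:300,60:380,::-1],None,fx=2,fy=2))
E
```

```text
[ 0.4809171   0.02247758 -0.0097565 ] [ 8.01075061 -4.32102561 19.33929065] [-1.3562068  -3.17675786 -0.04459311]
```

View pics/p_wrist.png

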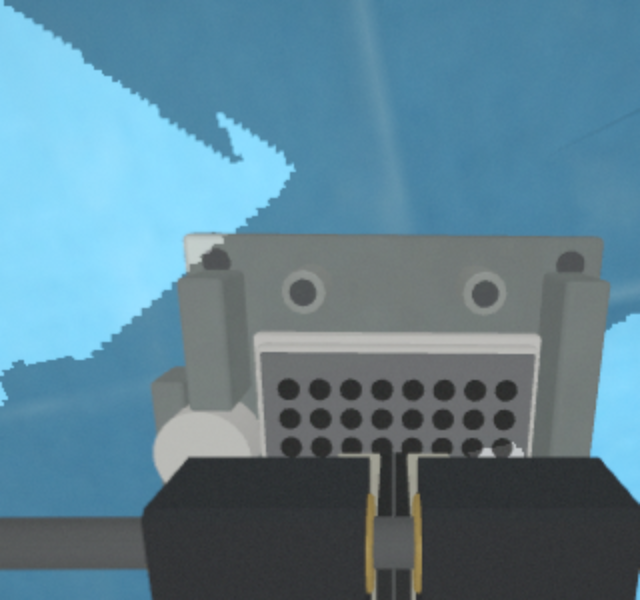

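Emit:
play_rows([
  [1,[-0.0015,0,0],[0,0,0]],
  [1,[-0.003,0,0],[0,0,0]],
  [1,[-0.0045,0,0],[0,0,0]],
])

```text
time_s: 22.15
position: [0.4765, 0.0234, -0.0098]
tool_rot: [-1.56, 0.152, -0.171]
force: [7.8, -3.5, 19.8]
width: 0.004
```

Emit:
play_rows([
  [1,[-0.001,0,0],[0,0,0]],
  [1,[-0.002,0,0],[0,0,0]],
  [1,[-0.002,0,0],[0,0,0]],
])

```text
time_s: 22.4
position: [0.4742, 0.0239, -0.0098]
tool_rot: [-1.56, 0.153, -0.17]
force: [5.8, -2.4, 21.9]
width: 0.003
```

Emit:
play_rows([
  [1,[-0.001,-0.0003,0],[0,0,0]],
  [1,[-0.002,-0.0003,0],[0,0,0]],
  [1,[-0.0025,-0.0003,0],[0,0,0]],
])

```text
time_s: 22.65
position: [0.4724, 0.0244, -0.0096]
tool_rot: [-1.56, 0.152, -0.171]
force: [11.6, -5.9, 15.6]
width: 0.003
```

```bash
python3 - <<'E'
from h import *
from bench import manip
s=manip.get_state(); print(s["position"],s["force"],s["torque"]); c=manip.capture("wrist")
cv2.imwrite("pics/q_wrist.png",cv2.resize(c["img"][100:240,110:350,::-1],None,fx=3,fy=3))
E
```

```text
[ 0.47242438  0.02444412 -0.00957803] [11.5705204  -5.86635659 15.58105711] [-2.45195136 -4.55620751 -0.06387266]
```

View pics/q_wrist.png

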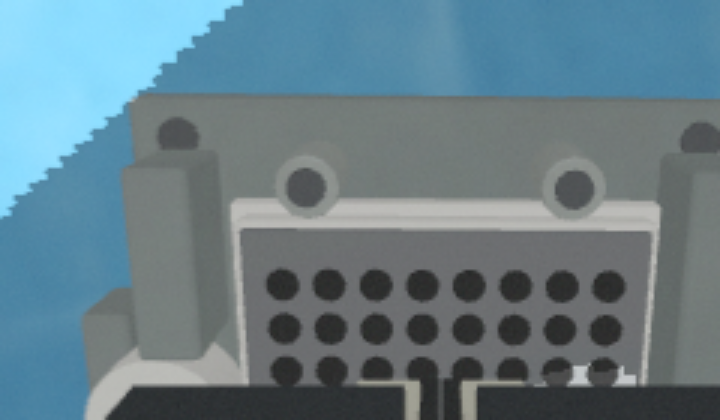

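Emit:
play_rows([
  [1,[-0.0005,0.0005,0],[0,0,0]],
  [1,[-0.001,0.0005,0],[0,0,0]],
  [1,[-0.0015,0.0005,0],[0,0,0]],
  [1,[-0.0015,0.0005,0],[0,0,0]],
])

```text
time_s: 23.03
position: [0.4721, 0.0248, -0.0097]
tool_rot: [-1.56, 0.15, -0.172]
force: [14.1, -8.0, 16.8]
width: 0.008
```

```bash
python3 - <<'E'
from h import *
from bench import manip
s=manip.get_state(); print(s["position"],s["force"],s["torque"]); c=manip.capture("wrist")
cv2.imwrite("pics/r_wrist.png",cv2.resize(c["img"][100:240,110:350,::-1],None,fx=3,fy=3))
E
```

```text
[ 0.47208415  0.02475018 -0.00971348] [14.08952088 -7.99186134 16.82713051] [-3.06171955 -5.21785169 -0.03524185]
```

View pics/r_wrist.png

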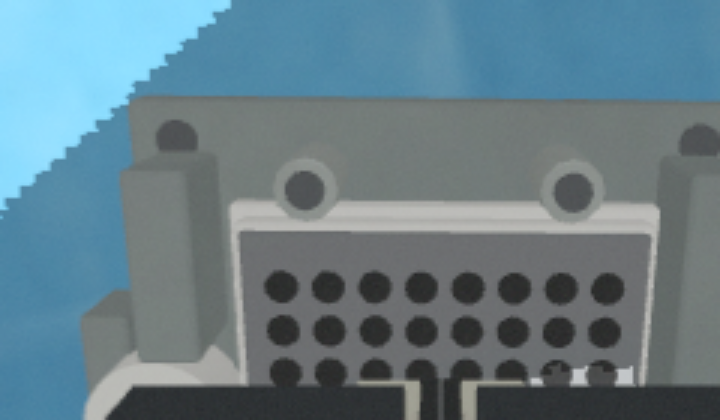

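Emit:
play_rows([
  [1,[0,-0.001,0],[0,0,0]],
  [1,[0,-0.003,0],[0,0,0]],
  [1,[0,-0.006,0],[0,0,0]],
  [1,[0,-0.012,0],[0,0,0]],
  [1,[0,-0.03,0],[0,0,0]],
  [1,[0,-0.055,0],[0,0,0]],
  [1,[0,-0.08,0],[0,0,0]],
  [1,[0.03,-0.08,0],[0,0,0]],
  [1,[0.06,-0.08,0],[0,0,0]],
  [1,[0.06,-0.08,0],[0,0,0]],
  [1,[0.06,-0.08,0],[0,0,0]],
  [1,[0.06,-0.08,0],[0,0,0]],
])

```text
time_s: 24.08
position: [0.5208, 0.0097, 0.0659]
tool_rot: [-1.565, 0.166, -0.163]
force: [-0.6, 0.8, 0.0]
width: 0.006
```

```bash
python3 - <<'E'
from h import *
from bench import manip
s=manip.get_state(); print(s["position"],s["tool_rot"],s["force"]); c=manip.capture("wrist")
np.savez("s_wrist.npz",pos=s["position"],rot=s["tool_rot"],**c)
cv2.imwrite("pics/s_wrist.png",cv2.resize(c["img"][:240,110:380,::-1],None,fx=2.5,fy=2.5))
K=[.5351,-.1203]
print(dlt(s,K+[.07],Rdock(-12)))
E
```

```text
[0.5208463  0.00971881 0.06586548] [-1.56523796  0.16632347 -0.16276923] [-0.56317278  0.82766172  0.04697722]
(array([ 0.041 , -0.0041, -0.1242]), array([ 0.05, -0.01, -0.12]))
```

View pics/s_wrist.png

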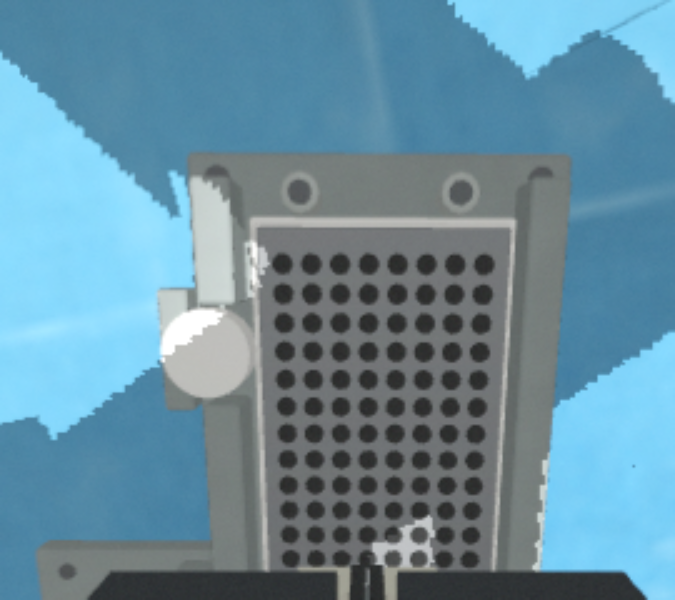

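```bash
python3 - <<'E'
from h import *
w=dict(np.load("s_wrist.npz")); 
T=np.eye(4);T[:3,:3]=Ro.from_rotvec(w["rot"]).as_matrix();T[:3,3]=w["pos"]
E=T@w["tool_from_camera"]
Z=lambda p:np.array(p)/2.5+[110,0]
a=np.radians(-12);R=np.array([[np.cos(a),-np.sin(a)],[np.sin(a),np.cos(a)]])
D=lambda p,z:((onz(w,E,Z(p),z)[0][:2]-[.556,.0055])@R*1e3).round(1)
for n,p,z in [("stopRc",(300,192),.04),("stopLc",(460,192),.04),("stop near edge",(300,209),.04),("stop near edge L",(460,209),.04),("plateFR",(250,218),.022),("plateFL",(516,220),.022),("dock front",(189,155),.01),("dockfrontL",(571,156),.01)]: print(n,D(p,z))
E
```

```text
stopRc [-134.  -23.]
stopLc [-133.9   22.6]
stop near edge [-129.5  -23.1]
stop near edge L [-129.4   22.8]
plateFR [-128.4  -40.3]
plateFL [-127.7   42.5]
dock front [-148.1  -60.7]
dockfrontL [-147.6   61.3]
```

Emit:
play_rows([
  [1,[0.01,-0.004,-0.03],[0,0,0]],
  [1,[0.02,-0.004,-0.06],[0,0,0]],
  [1,[0.03,-0.004,-0.09],[0,0,0]],
  [1,[0.041,-0.004,-0.115],[0,0,0]],
  [1,[0.041,-0.004,-0.124],[0,0,0]],
  [1,[0.041,-0.004,-0.124],[0,0,0]],
  [1,[0.041,-0.004,-0.124],[0,0,0]],
  [1,[0.041,-0.004,-0.124],[0,0,0]],
])

```text
time_s: 24.8
position: [0.536, -0.1189, 0.0706]
tool_rot: [-1.565, 0.164, -0.163]
force: [0.5, 1.0, 0.7]
width: 0.005
```

```bash
python3 - <<'E'
from h import *
from bench import manip
s=manip.get_state(); print(s["position"],s["tool_rot"],s["force"]); c=manip.capture("wrist")
np.savez("t_wrist.npz",pos=s["position"],rot=s["tool_rot"],**c)
cv2.imwrite("pics/t_wrist.png",c["img"][:,:,::-1])
c=manip.capture("scene")
i=cv2.resize(c["img"][140:230,215:315,::-1],None,fx=7,fy=6,interpolation=cv2.INTER_CUBIC)
cv2.imwrite("pics/t_scene.png",cv2.convertScaleAbs(i,alpha=1.3,beta=10))
E
```

```text
[ 0.53604011 -0.11894231  0.07056305] [-1.56450802  0.16383089 -0.16330615] [0.50794072 1.02122909 0.65189496]
```

View pics/t_wrist.png

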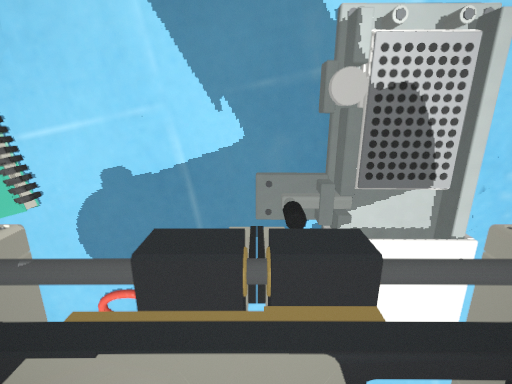

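View pics/t_scene.png

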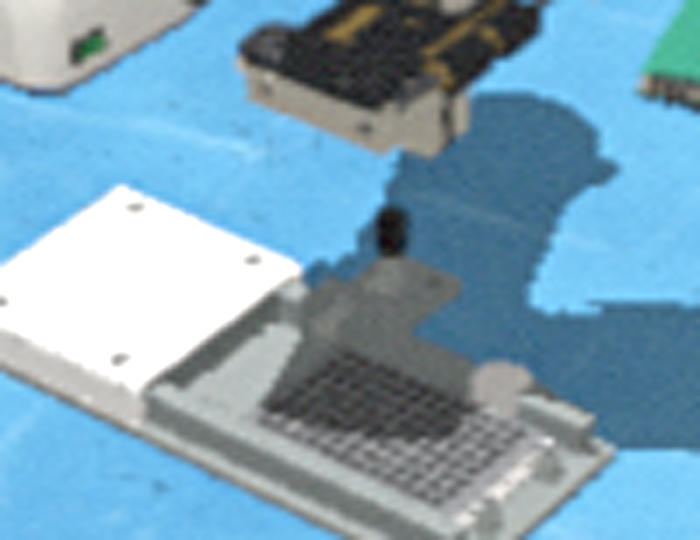

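Emit:
play_rows([
  [1,[0,0.015,0],[0,0,0]],
  [1,[0,0.03,0],[0,0,0]],
  [1,[0,0.042,0],[0,0,0]],
  [1,[0,0.05,0],[0,0,0]],
  [1,[0,0.055,0],[0,0,0]],
  [1,[0,0.055,0],[0,0,0]],
  [1,[0,0.055,0.002],[0,0,0]],
  [1,[0,0.055,0.004],[0,0,0]],
])

```text
time_s: 25.57
position: [0.538, -0.1155, 0.0162]
tool_rot: [-1.564, 0.163, -0.165]
force: [1.1, -0.2, -0.1]
width: 0.004
```

```bash
python3 - <<'E'
from h import *
from bench import manip
s=manip.get_state(); print(s["position"],s["tool_rot"],s["force"]); c=manip.capture("wrist")
cv2.imwrite("pics/u_wrist.png",c["img"][:,:,::-1])
c=manip.capture("scene")
i=cv2.resize(c["img"][140:230,215:315,::-1],None,fx=7,fy=6,interpolation=cv2.INTER_CUBIC)
cv2.imwrite("pics/u_scene.png",cv2.convertScaleAbs(i,alpha=1.3,beta=10))
E
```

```text
[ 0.5380052  -0.1155192   0.01620206] [-1.56449981  0.1629612  -0.16452683] [ 1.11257203 -0.16783148 -0.14381372]
```

View pics/u_wrist.png

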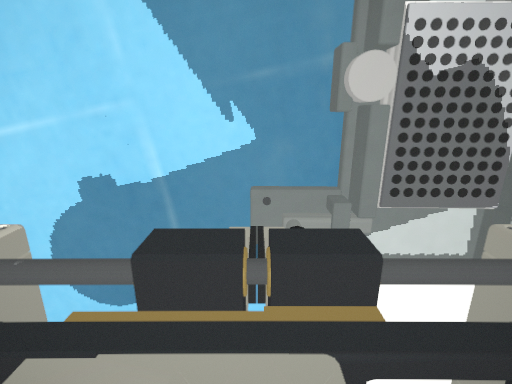

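View pics/u_scene.png

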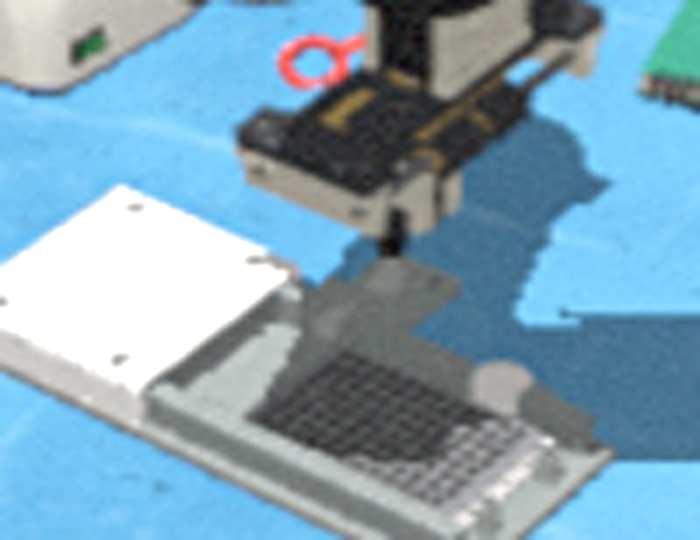

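Emit:
play_rows([
  [1,[0,0.001,0.0015],[0,0,0]],
  [1,[0,0.001,0.003],[0,0,0]],
  [1,[0,0.001,0.0045],[0,0,0]],
  [1,[0,0.001,0.0055],[0,0,0]],
  [1,[0,0.001,0.006],[0,0,0]],
])

```text
time_s: 26.08
position: [0.5388, -0.1099, 0.0147]
tool_rot: [-1.565, 0.164, -0.164]
force: [-0.1, -1.8, 0.6]
width: 0.004
```

Emit:
play_rows([
  [1,[0,0,0.0015],[0,0,0]],
  [1,[0,0,0.003],[0,0,0]],
  [1,[0,0,0.0045],[0,0,0]],
  [1,[0,0,0.006],[0,0,0]],
])

```text
time_s: 26.42
position: [0.5399, -0.1039, 0.0146]
tool_rot: [-1.565, 0.164, -0.164]
force: [0.4, -2.5, 2.1]
width: 0.004
```

Emit:
play_rows([
  [1,[0,0,0.002],[0,0,0]],
  [1,[0,0,0.004],[0,0,0]],
  [1,[0,0,0.006],[0,0,0]],
  [1,[0,0,0.008],[0,0,0]],
])

```text
time_s: 26.75
position: [0.5417, -0.0959, 0.0146]
tool_rot: [-1.565, 0.164, -0.164]
force: [0.4, -3.5, 0.9]
width: 0.004
```

```bash
python3 - <<'E'
from h import *
from bench import manip
s=manip.get_state(); print(s["position"],s["tool_rot"],s["force"]); c=manip.capture("wrist")
cv2.imwrite("pics/v_wrist.png",c["img"][:,:,::-1])
c=manip.capture("scene")
i=cv2.resize(c["img"][140:230,215:315,::-1],None,fx=7,fy=6,interpolation=cv2.INTER_CUBIC)
cv2.imwrite("pics/v_scene.png",cv2.convertScaleAbs(i,alpha=1.3,beta=10))
E
```

```text
[ 0.54168066 -0.09594566  0.01456708] [-1.5645394   0.16376189 -0.16393312] [ 0.36569145 -3.48750253  0.88472047]
```

View pics/v_wrist.png

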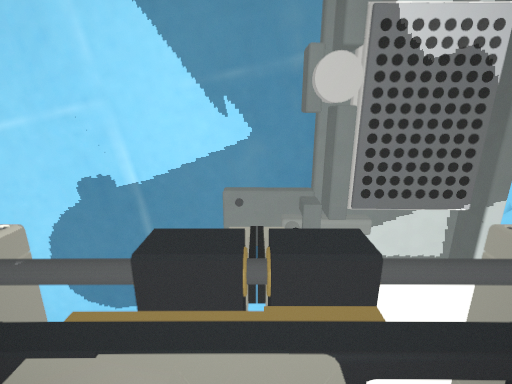

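View pics/v_scene.png

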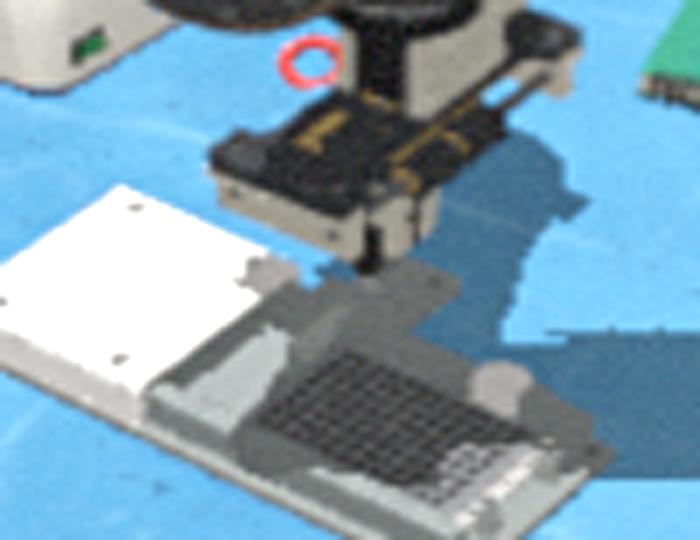

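Emit:
play_rows([
  [1,[0,0,0.002],[0,0,0]],
  [1,[0,0,0.004],[0,0,0]],
  [1,[0,0,0.006],[0,0,0]],
  [1,[0,0,0.008],[0,0,0]],
])

```text
time_s: 27.18
position: [0.5431, -0.0882, 0.0145]
tool_rot: [-1.565, 0.164, -0.164]
force: [0.4, -2.5, -0.0]
width: 0.005
```

Emit:
play_rows([
  [1,[0,0,0.002],[0,0,0]],
  [1,[0,0,0.004],[0,0,0]],
  [1,[0,0,0.006],[0,0,0]],
])

```text
time_s: 27.43
position: [0.544, -0.0834, 0.0146]
tool_rot: [-1.566, 0.164, -0.163]
force: [-0.1, -20.0, 2.0]
width: 0.01
```

```bash
python3 - <<'E'
from h import *
from bench import manip
s=manip.get_state(); print(s["position"],s["tool_rot"],s["force"],s["torque"]); c=manip.capture("wrist")
np.savez("w_wrist.npz",pos=s["position"],rot=s["tool_rot"],**c)
cv2.imwrite("pics/w_wrist.png",cv2.resize(c["img"][120:240,200:440,::-1],None,fx=3.3,fy=4,interpolation=cv2.INTER_CUBIC))
c=manip.capture("scene")
i=cv2.resize(c["img"][160:230,235:315,::-1],None,fx=9,fy=8,interpolation=cv2.INTER_CUBIC)
cv2.imwrite("pics/w_scene.png",cv2.convertScaleAbs(i,alpha=1.5,beta=20))
E
```

```text
[ 0.54395636 -0.08339665  0.01459754] [-1.56633178  0.16444322 -0.16261022] [ -0.12023791 -19.99328843   2.04522425] [-7.27690492 -0.22871361 -0.07820027]
```

View pics/w_wrist.png

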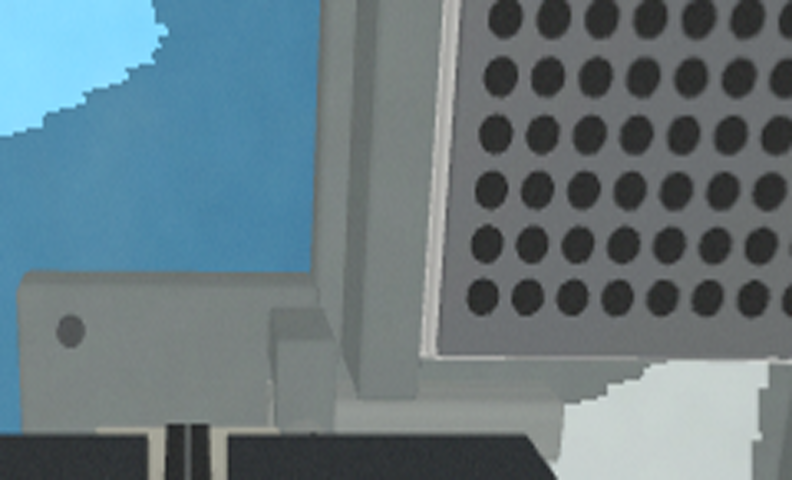

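View pics/w_scene.png

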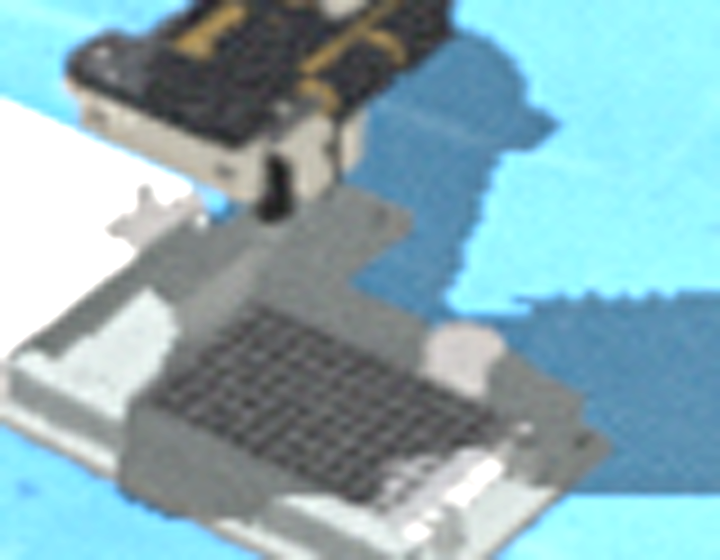

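Emit:
play_rows([
  [1,[0,0,-0.003],[0,0,0]],
  [1,[0,0,-0.012],[0,0,0]],
  [1,[0,0,-0.018],[0,0,0]],
  [1,[0,-0.02,-0.018],[0,0,0]],
  [1,[0,-0.05,-0.018],[0,0,0]],
  [1,[0,-0.08,-0.018],[0,0,0]],
  [1,[0,-0.11,-0.018],[0,0,0]],
  [1,[0.03,-0.11,-0.01],[0,0,0]],
  [1,[0.06,-0.11,0.01],[0,0,0]],
  [1,[0.06,-0.11,0.04],[0,0,0]],
  [1,[0.06,-0.11,0.04],[0,0,0]],
  [1,[0.06,-0.11,0.04],[0,0,0]],
])

```text
time_s: 28.53
position: [0.6116, -0.0549, 0.124]
tool_rot: [-1.564, 0.164, -0.162]
force: [-0.4, 1.0, 0.1]
width: 0.008
```

```bash
python3 - <<'E'
from h import *
from bench import manip
s=manip.get_state(); print(s["position"],s["tool_rot"],s["force"]); c=manip.capture("wrist")
np.savez("x_wrist.npz",pos=s["position"],rot=s["tool_rot"],**c)
cv2.imwrite("pics/x_wrist.png",cv2.resize(c["img"][0:240,130:400,::-1],None,fx=2.5,fy=2.5,interpolation=cv2.INTER_CUBIC))
c=manip.capture("scene")
np.savez("x_scene.npz",**c)
i=cv2.resize(c["img"][155:250,195:315,::-1],None,fx=6,fy=6,interpolation=cv2.INTER_CUBIC)
cv2.imwrite("pics/x_scene.png",i)
E
```

```text
[ 0.61156979 -0.05493496  0.12398757] [-1.56437539  0.16351677 -0.16222471] [-0.41240733  0.96076613  0.1268609 ]
```

View pics/x_wrist.png

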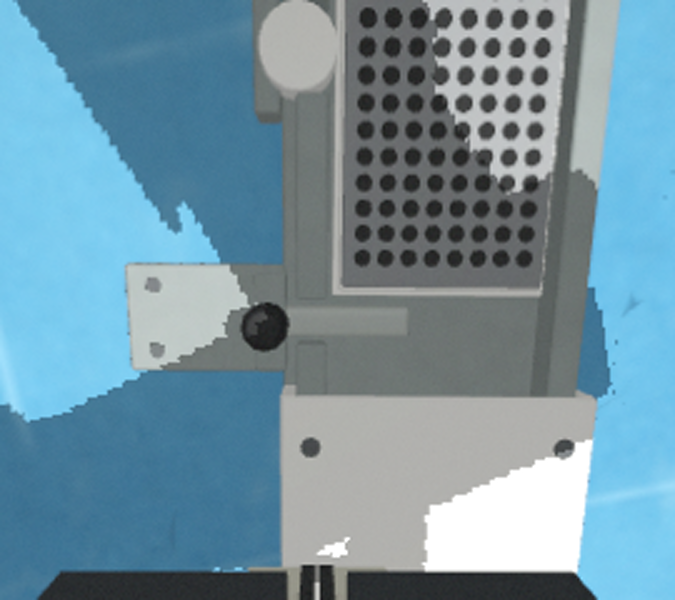

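View pics/x_scene.png

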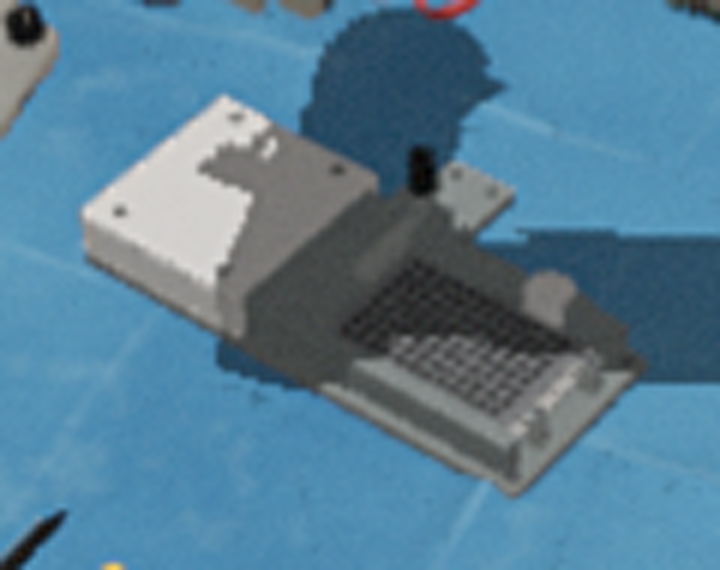

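```bash
python3 - <<'E'
from h import *
w=dict(np.load("x_wrist.npz")); s=dict(np.load("x_scene.npz"))
T=np.eye(4);T[:3,:3]=Ro.from_rotvec(w["rot"]).as_matrix();T[:3,3]=w["pos"]
E=T@w["tool_from_camera"]
a=np.radians(-12);R=np.array([[np.cos(a),-np.sin(a)],[np.sin(a),np.cos(a)]])
Z=lambda p:np.array(p)/2.5+[130,0]
d=lambda q:((q[:2]-[.556,.0055])@R*1e3).round(1)
k=onz(w,E,Z((263,328)),.0715)[0];print("knob",k,d(k))
k=tri([ray(w,E,Z((263,328))),ray(s,s["extrinsics"],np.array((421,150))/6+[195,155])]);print("knob tri",k,d(k))
print("knob before", d(np.array([.5415,-.0897])), d(np.array([.5435,-.0886])))
for n,p,z in [("bolt tip",(406,308),.03),("bolt front",(330,308),.03),("bolt rear",(330,334),.03),("plate RR",(334,295),.014),("plate RL",(541,296),.014),("bracketR",(127,264),.012),("bracket hood FR",(282,396),.042),("railR inner",(327,250),.034),("railL inner",(549,250),.034)]: print(n,d(onz(w,E,Z(p),z)[0]))
E
```

```text
knob [ 0.54995987 -0.06123926  0.0715    ] [  8.  -66.5]
knob tri [ 0.54928259 -0.061712    0.07000263] [  7.4 -67.1]
knob before [  5.6 -96.1] [  7.3 -94.6]
bolt tip [  3.2 -13.5]
bolt front [  3.2 -43.2]
bolt rear [ 13.2 -43.1]
plate RR [ -1.3 -41.3]
plate RL [-0.8 43.7]
bracketR [ -13.3 -125.8]
bracket hood FR [ 35.8 -61.8]
railR inner [-18.2 -44.5]
railL inner [-18.1  39. ]
```

```bash
python3 - <<'E'
from bench import manip
print(manip.get_state()["time_s"]); print(manip.finish_job())
E
```

```text
28.6333
the job is handed in; nothing more can be done
None
```

The plate is home against both end stops and the bolt is fully in behind it. I handed the job in at 28.6 s with the arm clear of everything.

**Plate:** I pressed on the cap mat with the shut fingertips and dragged the plate about 85 mm forward, past the shoe. The vertical load mostly read 14–20 N. The highest reading was 21.9 N, but force was only read at the end of each call. At the stops the tool moved only 0.3 mm more while the horizontal pull rose to about 16 N.

**Bolt:** I pushed the knob in until it stopped dead at 20 N, then backed off and lifted clear.

**Last checks:**
- The knob measured y ≈ -66.5 mm in the dock's frame; fully in is -66 mm.
- The bolt bar can be seen across the channel behind the plate, with a gap of about 4 mm measured against the nominal 3 mm.
- I sent no move near the scissors, pen or marker, but made no final check of where they lie.

**Disagreements:**
- The fingertips met the mat about 33 mm lower than the reported TCP height implied. Both the scene view and the wrist view showed the tips that far above it, so I descended by force readings.
- Before the push, the knob measured about 5 mm further in than its stated drawn-out position. It ended at the right place.
- After the drag, the plate's front edge measured about 2 mm short of the -130 mm face. This is within camera error: the dock's own front edge was off by the same amount.

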